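# Seat a hinge leaf on the jamb block and hold the lid rail's knuckle in line with it

### The job

Lower the loose steel hinge leaf over the two locating pins of the jamb block until it lies flush on the seat, its two knuckles overhanging the open edge away from the shoulder, and let go of it. Then pick up the wooden lid rail and bring its single knuckle between the leaf's two knuckles so that all three bores are in line, ready for a hinge pin to be pushed through. Finish while still holding the rail there, steady and in the air, carried by the gripper alone and not resting on the leaf or the block; leave the other things on the bench where they are.

Things in the scene. Friction and masses are not known exactly. Their poses are not given: they have to be found in the camera images.
- jamb: Fixed wooden jamb block, 46 mm wide (y), on a 110 x 76 x 14 mm foot. Origin on the bench below the point midway between its two pins; z up. Flat seat 60 mm above the bench, from x = -21 mm (open edge, roughly towards the robot) to +24 mm, where a shoulder 20 mm thick rises 16 mm above the seat.
- jamb_seat (a point): Point on the seat midway between the two locating pins; axes as jamb. The upright steel pins stand at y = +16 and -16 mm: 7 mm diameter, 15 mm tall, top 5 mm tapered. The leaf is seated right when leaf is here with its axes along these.
- leaf: Loose steel hinge leaf, 0.21 kg. Plate 40 (x) x 66 (y) x 6 mm, origin in the centre of its underside, z up; 10 mm through holes at x = 0, y = +16 and -16 mm; two knuckles along its -x edge; centre of mass near x = -15 mm. Starts flat, right way up, on a fixed dark wooden offcut 70 x 44 x 26 mm high, which it overhangs by about 11 mm at both y ends.
- leaf_bore (a point): Midway between the leaf's two knuckles on their axis: x = -36, y = 0, z = +11 mm in leaf; axes as leaf. The knuckles are tubes along y, 22 mm outside, 10 mm bore, 16 mm long, at y = 17 to 33 and -33 to -17 mm; the 34 mm gap between them is open above and below.
- rail: Loose wooden lid rail, 0.21 to 0.34 kg, lying right way up on the bench. Wood 28 mm thick (x), 110 mm long (y), z = 6 to 60 mm; origin in the centre of the underside, z up. A 6 mm steel leaf under it runs to +x as a 28 mm wide strap with one knuckle at its end. Grip the wood across x, above z = 22 mm. Centre of mass near x = +18 mm.
- rail_bore (a point): Centre of the rail's knuckle on its bore axis: x = +58, y = 0, z = +11 mm in rail; axes as rail. Tube along y, 22 mm outside, 10 mm bore, 28 mm long. When finished, it is at leaf_bore with the rail's axes along the leaf's (rail upright, on the open side of the block).
- chisel_a: carving chisel, pale turned handle, about 215 mm long and 23 mm high, lying on the bench on the robot's side of the jamb block. Origin on the underside, near where blade meets handle. To be left alone
- chisel_b: second, wider-bladed carving chisel, same size, lying beyond the jamb block. To be left alone
- hinge_pin: loose L-shaped steel hinge pin, 70 mm long, 7 mm thick, lying on the bench in front of the jamb block; for later, to be left alone
- stone: sharpening stone in a wooden tray, 75 x 190 mm, 30 mm high. To be left alone
- mallet: turned wooden carver's mallet standing on its head, 116 mm across, 240 mm tall. To be left alone
- bar: grey bar of polishing compound, 30 x 75 x 20 mm. To be left alone
- tin: round steel tin, 64 mm across, 55 mm tall. To be left alone
- screwbox: small open cardboard box of brass screws, 55 x 75 x 22 mm. To be left alone
Things that resemble listed ones, but are neither listed nor needed, are in the scene too. Leave any green or pink look-alike of the rail alone.

How it is judged (in metres and radians):
On the way:
1. the hinge leaf lies flush on the jamb block's seat, both holes over the pins, knuckles out over the open edge, and is let go (horizontal distance between leaf and jamb_seat below 0.004 m and z of leaf in the frame of jamb_seat between -0.002 and 0.0025 m and angle between the z axis of leaf and the z axis of jamb, either way round below 0.06 rad and angle between the y axis of leaf and the y axis of jamb, either way round below 0.15 rad and x of leaf_bore in the frame of jamb_seat below -0.02 m and contact force between the fingers and leaf below 0.1 N), for 0.2 s.
At the end, for the whole second after the job is handed in: Leaf flush on the seat over both pins (within 4 mm sideways, 2.5 mm in height), untouched. Rail gripped, still, knuckle between the leaf's two: bores within 3.5 mm in x and z, 5 mm along, parallel within 0.09 rad; pressing under 0.5 N on the block, 1.2 N on the leaf (horizontal distance between leaf and jamb_seat below 0.004 m and z of leaf in the frame of jamb_seat between -0.002 and 0.0025 m and angle between the z axis of leaf and the z axis of jamb, either way round below 0.06 rad and angle between the y axis of leaf and the y axis of jamb, either way round below 0.15 rad and x of leaf_bore in the frame of jamb_seat below -0.02 m and x of rail_bore in the frame of leaf_bore between -0.0035 and 0.0035 m and z of rail_bore in the frame of leaf_bore between -0.0035 and 0.0035 m and y of rail_bore in the frame of leaf_bore between -0.005 and 0.005 m and angle between the y axis of rail and the y axis of leaf, either way round below 0.09 rad and contact force between the fingers and rail above 2 N and contact force between rail and jamb below 0.5 N and contact force between rail and leaf below 1.2 N and height (world z) of rail above 0.04 m and linear speed of rail below 0.02 m/s and contact force between the fingers and leaf below 0.5 N); the arm keeps its last pose, push and grip.
It fails at once if a bystander was shifted by more than 25 mm (distance of any of chisel_a, chisel_b, hinge_pin, stone, mallet, bar, tin, screwbox from where it was at the start of the episode above 0.025 m).
It also fails if it takes over 61 s, if anything falls off the work surface, if the arm or the gripper's body presses on something with over 40 N, if the wrist force passes 120 N, or if a joint passes its speed limit or range.

### The arm

A 6-joint arm with a two-finger parallel gripper is mounted at the origin on the work surface. World frame = base frame: x ahead of the robot, y to its left, z up, the work surface at z = 0. Lengths are in mm, angles in rad, forces in N, time in s.
With the tool pointing down it reaches from about 300 to 875 mm from the base axis. Payload 6.4 kg.
Tool frame: the origin (TCP) lies at the very end of the fingers, on their centre line; the grasp point (between the pads) lies 19 mm behind it; y points along the fingers, z is the direction in which the jaws open and shut, and the axes are right-handed (so a half turn about y gives the same grasp; the last joint's range is limited). The gripper opens to 88 mm and grips with 3 to 60 N. Pads are 18 mm wide; open, the fingers measure 123 mm over their backs; the gripper's body (75 mm by 187 mm) begins 45 mm behind the grasp point.
Start: joints at [1.119, 0.181, 1.607, -0, 1.354, -0.206], TCP at [139.903, 557.735, 215.514] pointing down, gripper open.
Joint ranges: [-2.99, 2.99], [-0.89, 2.07], [0.3, 2.58], [-1.14, 4.28], [0, 2.63], [-3.12, 3.12]. Speed limits (rad/s): [2.57, 2.57, 3.01, 3.14, 3.14, 3.14].

### API

Orientations are given as a unit quaternion [x, y, z, w].
In Python, from cell import observe, snapshot, get_calibration, close_job gives the robot as it stands.
- The arm moves only by the tool carry_out, never from a script. Its argument "moves" is a list of rows, each a list of 5 numbers: the finger opening in mm, from 0 to 88.1, then the shift along the tool's x, y, z in mm, then the turn about the tool's y in degrees. A call has 1 to 20 rows; each row is the pose to reach, as a shift and turn from the pose measured when the call began, along the tool's axes at that moment; what a row does not reach only later rows make up. A row lasts 1/8 s, in which the tool goes at most 62.5 mm and 10.7 degrees, less where a joint would pass 70% of its speed; a pose out of reach is approached as far as the arm can. A call with a gripper value outside its range is refused whole. The fingers move at their own pace and stop on an object; "grip_force" is the grip in N (left out, the last holds). Time passes only in rows, so rows that repeat a pose let the fingers close. It gives the time, the measured TCP pose, the force and the opening at its end, in the units of the state.
- observe(): the state, without advancing time (a new reading comes with each control period).
- snapshot(name): name is "scene" or "top" or "wrist"; returns the picture (480x640x3 uint8, blue, green, red); there is no depth.
- get_calibration(name): a dict with "mtx" (3x3 intrinsics, pixels), "extrinsics" (4x4, takes a point from world to camera coordinates). Camera axes: x right, y down, z forward; pixel columns grow to the right and rows downward; lengths in mm; the calibration is good to about 2 mm. A picture is of the moment at which its call begins: read the wrist's pose just before it. get_calibration takes no time and is no camera call; for the wrist camera it gives the pose at the moment of the call.
- close_job(): hands the job in, once; it reports no verdict.
The state is a dict: "clock": time; "qpos": joint angles; "joint_vel": joint speeds; "tau": joint torques, N m; "tcp_pos": TCP position; "orientation": TCP orientation; "ft_force": force on the tool from outside, world axes, zero at the start; "moment": the same for the moment, N m; "gripper_width": opening from 0.0 (shut) to 1.0 (fully open).
Only numpy, scipy, OpenCV 4.12 (cv2) and the standard library are available. Lean on these libraries where they do the work, as an engineer would, in place of code of your own. Each camera call takes 0.05 s, during which the arm holds its last target.

## Working session

There is one attempt and no reset: what is moved stays moved. The work goes in short steps, Python scripts to look and compute and a tool call to move; the robot and the scene stay as the last step left them, time stands still between calls to the robot, and variables do not carry over. Pictures are saved under pics/ and viewed, and the job is handed in when it is done.

Besides the shell and the picture viewer there is one more tool, called after "Request:" as name(argument=value, ...), one argument or row to a line, values as JSON. carry_out: Moves the arm, as the interface text tells. Its arguments: {"type":"object","properties":{"moves":{"type":"array"},"grip_force":{"type":"number"}},"required":["moves"]}

```bash
ls; mkdir -p pics; python3 - <<'E'
from cell import *
import cv2
s=observe();print(s)
for n in("scene","top","wrist"):
    cv2.imwrite(f"pics/{n}0.png",snapshot(n));c=get_calibration(n);print(n,c)
E
```

```text
pics
{'clock': 0.0, 'qpos': array([ 1.11872797e+00,  1.81505898e-01,  1.60798350e+00, -1.26083757e-05,
        1.35382933e+00, -2.06304941e-01]), 'joint_vel': array([-1.31517153e-03, -1.82558198e-03, -5.74116070e-04, -4.48418943e-05,
       -6.63908673e-04,  7.84998268e-04]), 'tau': array([-1.56430466e-03, -4.33849275e+01, -3.41855049e+01,  7.02492055e-02,
        3.84652941e-02, -1.05116733e-04]), 'tcp_pos': array([139.62936595, 557.19728769, 214.64179317]), 'orientation': array([ 0.70235362, -0.08686416,  0.08647783, -0.70119583]), 'ft_force': array([-0.80398608,  0.53021224, -0.54231654]), 'moment': array([0.03816419, 0.00344585, 0.04436638]), 'gripper_width': 0.9997631232071463}
scene {'mtx': array([[435.85187229,   0.        , 311.3080009 ],
       [  0.        , 435.85187229, 244.77936082],
       [  0.        ,   0.        ,   1.        ]]), 'extrinsics': array([[ 8.17563972e-02,  9.96612192e-01, -8.94594845e-03,
        -7.94080991e+01],
       [ 7.35559822e-01, -6.63929934e-02, -6.74198575e-01,
        -3.19662133e+02],
       [-6.72508468e-01,  4.85397663e-02, -7.38495939e-
[... 464 characters left out ...]
2],
       [ 9.72080703e-02, -1.31798265e-02, -9.95176810e-01,
         1.43220684e+03],
       [ 0.00000000e+00,  0.00000000e+00,  0.00000000e+00,
         1.00000000e+00]])}
wrist {'mtx': array([[399.37078965,   0.        , 319.50312624],
       [  0.        , 399.37078965, 246.86608282],
       [  0.        ,   0.        ,   1.        ]]), 'extrinsics': array([[ 2.43201773e-01,  9.69975482e-01, -6.80253277e-04,
        -5.73482966e+02],
       [ 9.29316351e-01, -2.32806281e-01,  2.86657209e-01,
        -3.92622412e+01],
       [ 2.77892097e-01, -7.03477119e-02, -9.58032975e-01,
         3.89152174e+02],
       [ 0.00000000e+00,  0.00000000e+00,  0.00000000e+00,
         1.00000000e+00]])}
```

View pics/scene0.png

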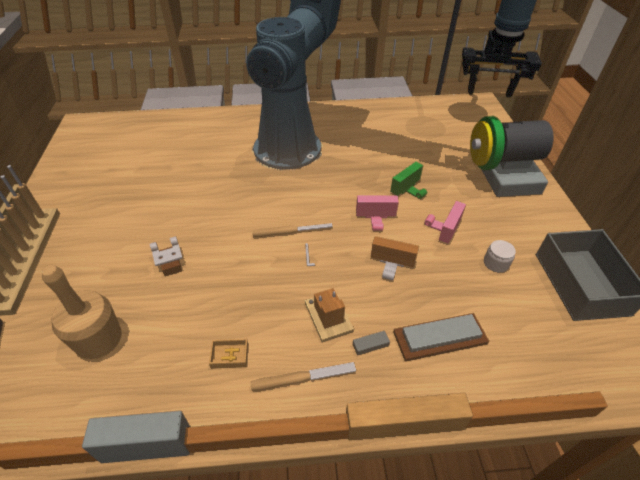

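View pics/top0.png

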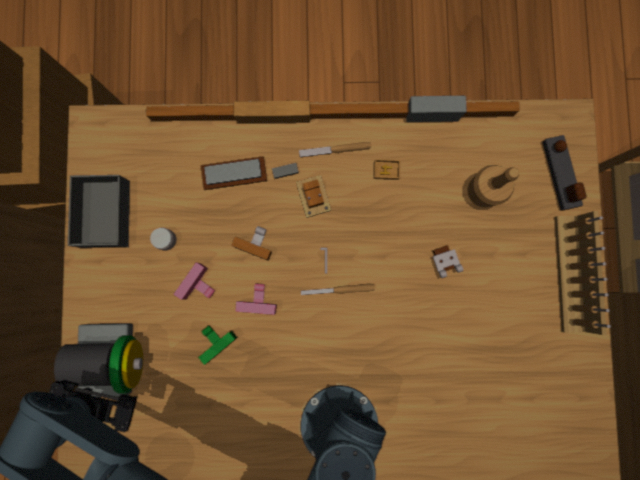

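View pics/wrist0.png

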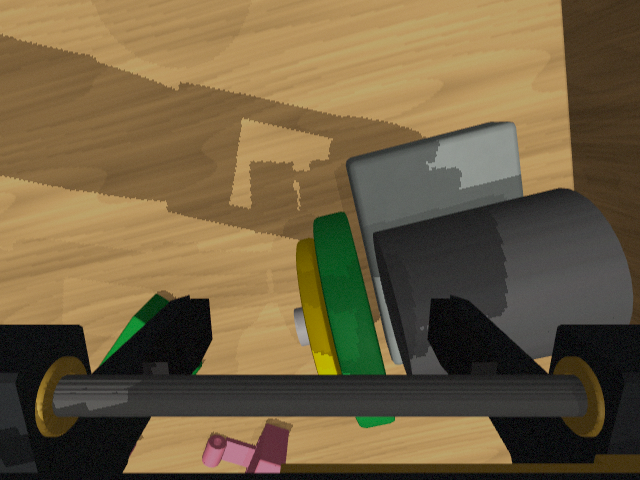

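The leaf sits on the offcut at top (447,262), the jamb at (313,195) and the brown rail at (252,246). The pink and green look-alikes are nearby. Next I'll enlarge these.

```bash
cat > h.py <<'E'
import numpy as np,cv2
from cell import *
from scipy.spatial.transform import Rotation as R
def bp(c,px,z):
    M=c["mtx"];E=c["extrinsics"];d=E[:3,:3].T@np.linalg.solve(M,[px[0],px[1],1]);o=-E[:3,:3].T@E[:3,3]
    return o+d*(z-o[2])/d[2]
def pj(c,P):
    P=np.atleast_2d(P);q=(c["extrinsics"]@np.c_[P,np.ones(len(P))].T)[:3];u=c["mtx"]@q;return (u[:2]/u[2]).T
def pose2(x,y,z,yaw,pts):
    return R.from_euler('z',yaw).apply(pts)+[x,y,z]
def crop(img,x0,y0,x1,y1,f):
    return cv2.resize(img[y0:y1,x0:x1],None,fx=f,fy=f,interpolation=cv2.INTER_CUBIC)
E
python3 - <<'E'
from h import *
t=cv2.imread("pics/top0.png");s=cv2.imread("pics/scene0.png")
cs=[crop(t,415,230,485,290,8),crop(t,285,165,345,225,8),crop(t,215,215,285,275,8)]
a=[cv2.resize(c,(400,300)) if 0 else c[:480,:] for c in cs]
cv2.imwrite("pics/t_leaf.png",cs[0]);cv2.imwrite("pics/t_jr.png",cv2.resize(np.hstack([cs[1],cs[2][:, :560]]),(800,370)))
cv2.imwrite("pics/s_leaf.png",crop(s,140,230,200,280,10));cv2.imwrite("pics/s_jamb.png",crop(s,295,280,365,345,9));cv2.imwrite("pics/s_rail.png",crop(s,360,230,430,285,9))
E
```

```text
(no output)
```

View pics/t_leaf.png

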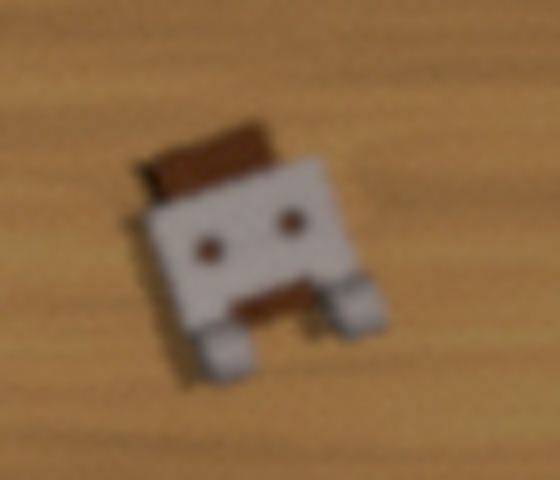

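View pics/t_jr.png

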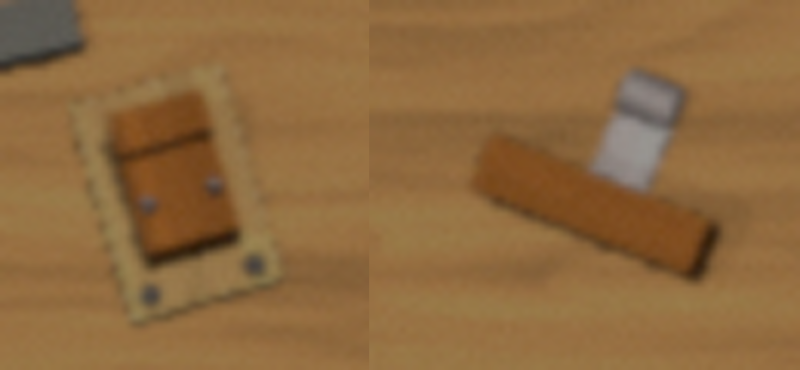

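View pics/s_leaf.png

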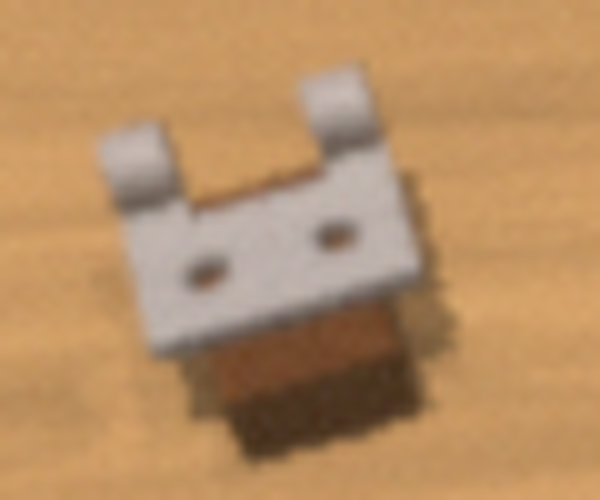

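View pics/s_jamb.png

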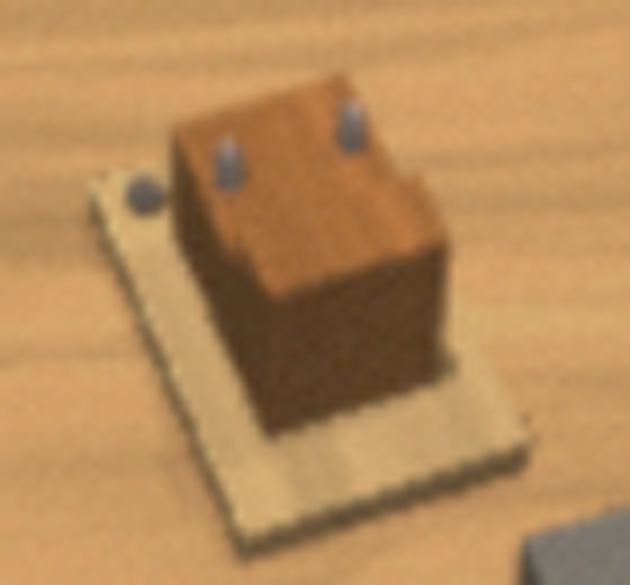

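View pics/s_rail.png

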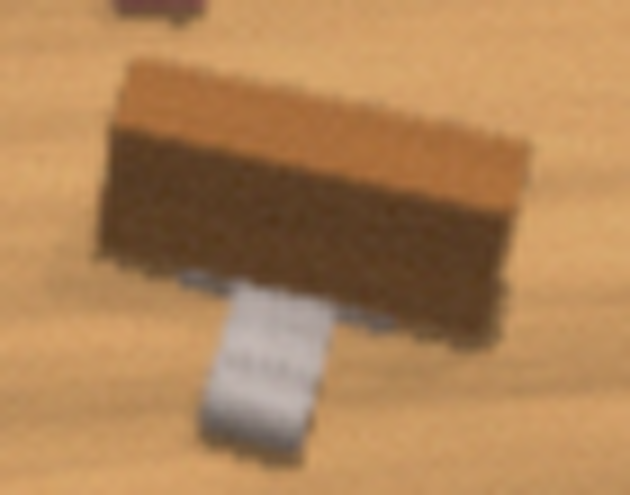

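```bash
cat > fit0.py <<'E'
from h import *
from scipy.optimize import least_squares
ct,cs=get_calibration("top"),get_calibration("scene")
def u(pts,ox,oy,f): return [((X+.5)/f-.5+ox,(Y+.5)/f-.5+oy) for X,Y in pts]
k=0.7692;ky=370/480
def tj(p): return u([(x/k,y/ky) for x,y in p],285,165,8)
def tr(p): return u([((x-369.2)/k,y/ky) for x,y in p],215,215,8)
O={
"leaf":(26,[(ct,u([(208,250),(291,222),(148,210),(322,158)],415,230,8),[(0,16,6),(0,-16,6),(20,33,6),(20,-33,6)]),
        (cs,u([(207,272),(337,236),(155,350),(425,270)],140,230,10),[(0,-16,6),(0,16,6),(20,-33,6),(20,33,6)])]),
"jamb":(0,[(ct,tj([(148,201),(214,183)]),[(0,16,75),(0,-16,75)]),
        (cs,u([(230,187),(353,148),(230,143),(352,103),(272,297),(447,240),(172,132),(345,72)],295,280,9),[(0,-16,60),(0,16,60),(0,-16,75),(0,16,75),(44,-23,76),(44,23,76),(-21,-23,60),(-21,23,60)])]),
"rail":(0,[(ct,tr([(495,133),(475,188),(708,225),(688,272)]),[(14,55,60),(-14,55,60),(14,-55,60),(-14,-55,60)]),
        (cs,u([(130,60),(530,143),(512,213),(110,128)],360,230,9),[(-14,-55,60),(-14,55,60),(14,55,60),(14,-55,60)])])}
for n,(z,L) in O.items():
    for sel in ([0],[1],[0,1]):
        def f(p): return np.concatenate([(pj(L[i][0],pose2(p[0],p[1],z,p[2],np.array(L[i][2],float)))-np.array(L[i][1])).ravel() for i in sel])
        b=min((least_squares(f,[500,0,a]) for a in(-.5,.5)),key=lambda r:r.cost)
        print(n,sel,b.x.round(3),"rms px",np.sqrt(np.mean(b.fun**2)).round(2))
        if len(sel)==2: print(b.fun.reshape(-1,2).round(1).tolist())
E
python3 fit0.py
python3 - <<'E'
from h import *
s=observe();print(R.from_quat(s["orientation"]).as_matrix().round(4))
E
```

```text
leaf [0] [ 4.67628e+02 -3.18453e+02  2.72000e-01] rms px 0.15
leaf [1] [ 4.69352e+02 -3.16899e+02  3.21000e-01] rms px 0.16
leaf [0, 1] [ 4.68253e+02 -3.17593e+02  2.94000e-01] rms px 0.38
[[-0.2, -0.2], [-0.1, -0.1], [-0.5, 0.0], [-0.8, -0.4], [-0.1, -0.3], [-0.0, -0.4], [-0.7, -0.4], [-0.5, -0.1]]
jamb [0] [6.51803e+02 6.00630e+01 2.53000e-01] rms px 0.06
jamb [1] [6.52673e+02 6.06520e+01 2.78000e-01] rms px 0.34
jamb [0, 1] [6.52526e+02 6.05870e+01 2.77000e-01] rms px 0.33
[[-0.2, -0.1], [-0.1, -0.4], [-0.2, -0.4], [-0.3, -0.4], [-0.1, 0.4], [0.1, 0.6], [-0.2, 0.1], [0.6, -0.1], [-0.1, -0.7], [-0.1, -0.0]]
rail [0] [ 5.08126e+02  2.41890e+02 -4.07000e-01] rms px 0.62
rail [1] [ 5.10683e+02  2.41814e+02 -3.80000e-01] rms px 0.31
rail [0, 1] [ 5.09234e+02  2.41976e+02 -3.95000e-01] rms px 0.6
[[-0.4, -0.5], [-1.0, -0.3], [0.9, -1.2], [0.4, 0.4], [-0.1, -1.0], [0.0, -0.4], [0.3, 0.2], [-0.4, -0.6]]
[[ 9.700e-01 -6.000e-04  2.433e-01]
 [-2.433e-01 -1.200e-03  9.699e-01]
 [-3.000e-04 -1.000e+00 -1.300e-03]]
```

Both cameras agree to about 2 mm. Next I'll build a move planner and predict where the leaf falls in the wrist view.

```bash
cat >> h.py <<'E'
def plan(x,y,z,zang):
    s=observe();Q=R.from_quat(s["orientation"]).as_matrix();d=Q.T@(np.array([x,y,z])-s["tcp_pos"])
    a=np.arctan2(Q[1,2],Q[0,2]);t=(zang-a+np.pi)%(2*np.pi)-np.pi
    print("clock",round(s["clock"],2),"tcp",s["tcp_pos"].round(1),"shift",d.round(1),"turn deg",np.degrees(-t).round(2),"F",s["ft_force"].round(2),"w",round(s["gripper_width"]*88.1,1))
E
python3 - <<'E'
from h import *
s=observe();Q=R.from_quat(s["orientation"]).as_matrix();E=get_calibration("wrist")["extrinsics"]
C=-E[:3,:3].T@E[:3,3];print("cam in tool",(Q.T@(C-s["tcp_pos"])).round(1)); print("cam axes in tool\n",(E[:3,:3]@Q).round(3))
T=np.eye(4);T[:3,:3]=Q;T[:3,3]=s["tcp_pos"];Ec=E@T
c=dict(mtx=get_calibration("wrist")["mtx"],extrinsics=Ec)
yaw=.294;zq=np.pi/2+yaw
Qn=np.c_[[np.cos(yaw),np.sin(yaw),0],[0,0,-1],[np.cos(zq),np.sin(zq),0]]
for dx in(-15,-60,-90,-120):
  for z in (150,180,220):
    tcp=pose2(468.3,-317.6,0,yaw,np.array([[dx,0,z]]))[0]
    P=pose2(468.3,-317.6,26,yaw,np.array([[0,16,6],[0,-16,6],[-36,0,22.]]))
    print(dx,z,pj(c,(P-tcp)@Qn).round(0).tolist())
plan(450,150,230,np.pi/2+.1)
plan(430,-329,180,zq)
E
```

```text
cam in tool [ -73.9 -168.8   -1.1]
cam axes in tool
 [[-0.    -0.001  1.   ]
 [ 0.958 -0.287 -0.   ]
 [ 0.287  0.958  0.001]]
-15 150 [[342.0, 251.0], [299.0, 251.0], [321.0, 208.0]]
-15 180 [[340.0, 240.0], [301.0, 240.0], [321.0, 200.0]]
-15 220 [[338.0, 228.0], [303.0, 228.0], [320.0, 192.0]]
-60 150 [[341.0, 306.0], [300.0, 306.0], [321.0, 269.0]]
-60 180 [[339.0, 291.0], [302.0, 291.0], [321.0, 256.0]]
-60 220 [[337.0, 274.0], [304.0, 274.0], [320.0, 242.0]]
-90 150 [[340.0, 340.0], [301.0, 340.0], [321.0, 307.0]]
-90 180 [[339.0, 322.0], [302.0, 322.0], [321.0, 291.0]]
-90 220 [[337.0, 303.0], [304.0, 303.0], [320.0, 274.0]]
-120 150 [[340.0, 372.0], [301.0, 372.0], [321.0, 343.0]]
-120 180 [[338.0, 352.0], [303.0, 352.0], [321.0, 325.0]]
-120 220 [[336.0, 331.0], [304.0, 331.0], [320.0, 304.0]]
clock 0.15 tcp [139.7 557.3 214.8] shift [ 400.1  -14.8 -319.6] turn deg -19.81 F [0.21 0.4  0.58] w 87.7
clock 0.15 tcp [139.7 557.3 214.8] shift [ 497.2   35.7 -789. ] turn deg -30.93 F [0.21 0.4  0.58] w 87.7
```

Request:
carry_out(
  moves=[
    [88,400,-15,-320,-20],
    [88,400,-15,-320,-20],
    [88,400,-15,-320,-20],
    [88,400,-15,-320,-20],
    [88,400,-15,-320,-20],
    [88,400,-15,-320,-20],
    [88,400,-15,-320,-20],
    [88,400,-15,-320,-20],
    [88,519,60,-776,-31],
    [88,519,60,-776,-31],
    [88,519,60,-776,-31],
    [88,519,60,-776,-31],
    [88,519,60,-776,-31],
    [88,519,60,-776,-31],
    [88,519,60,-776,-31],
    [88,519,60,-776,-31],
    [88,519,85,-776,-31],
    [88,519,85,-776,-31],
    [88,519,85,-776,-31],
    [88,519,85,-776,-31],
  ],
)

```text
clock: 2.65
tcp_pos: [455.0, -321.4, 132.0]
orientation: [0.7, 0.105, -0.104, -0.698]
ft_force: [0.3, 0.3, 0.2]
gripper_width: 1.002
```

```bash
python3 - <<'E'
from h import *
im=snapshot("wrist");cv2.imwrite("pics/w1.png",im)
plan(453.9,-321.9,10,np.pi/2+.294);print(observe()["qpos"].round(2))
E
```

```text
clock 2.7 tcp [ 454.9 -321.5  131.9] shift [ -1.1 121.9   0.2] turn deg 0.14 F [0.63 0.5  0.08] w 87.6
[-0.83  0.23  1.73 -0.    1.18 -2.69]
```

View pics/w1.png

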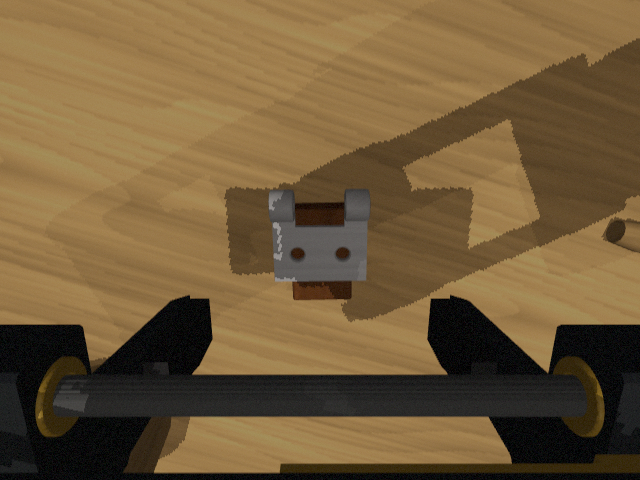

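```bash
python3 - <<'E'
from h import *
im=cv2.imread("pics/w1.png");cv2.imwrite("pics/w1c.png",crop(im,260,180,380,310,5))
c=get_calibration("wrist")
a,b=bp(c,(297.5,254),32),bp(c,(343,254),32);print(a,b,(a+b)/2,np.linalg.norm(a-b),np.arctan2(-(b-a)[0],(b-a)[1]))
E
```

```text
[ 470.66734023 -334.0394866    32.        ] [ 461.24995896 -303.3118819    32.        ] [ 465.9586496  -318.67568425   32.        ] 32.13833786686243 0.2973906481295103
```

View pics/w1c.png

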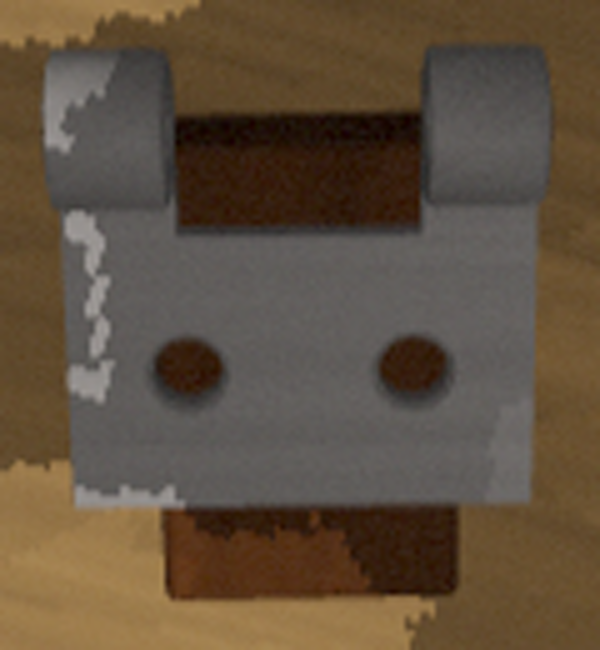

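Request:
carry_out(
  moves=[
    [88,-3,60,0,0],
    [88,-3,110,0,0],
    [88,-3,121,0,0],
    [88,-3,121,0,0],
    [88,-3,121,0,0],
  ],
)

```text
clock: 3.32
tcp_pos: [453.7, -324.1, 13.3]
orientation: [0.701, 0.105, -0.104, -0.697]
ft_force: [-0.1, -0.5, -0.9]
gripper_width: 0.999
```

Request:
carry_out(
  moves=[
    [60,0,0,0,0],
    [60,0,0,0,0],
    [60,0,0,0,0],
    [60,0,0,0,0],
    [60,0,0,0,0],
    [60,0,0,0,0],
    [60,0,0,0,0],
    [60,0,0,0,0],
  ],
  grip_force=30,
)

```text
clock: 4.32
tcp_pos: [453.7, -324.1, 13.3]
orientation: [0.701, 0.105, -0.104, -0.697]
ft_force: [-0.1, -0.8, -1.0]
gripper_width: 0.683
```

```bash
python3 - <<'E'
from h import *
plan(453.9,-321.9,110,np.pi/2+.294)
im=snapshot("wrist");cv2.imwrite("pics/w2.png",im)
E
```

```text
clock 4.33 tcp [ 453.7 -324.1   13.3] shift [  1.  -96.7   1.4] turn deg 0.16 F [-0.06 -0.77 -0.98] w 60.2
```

View pics/w2.png

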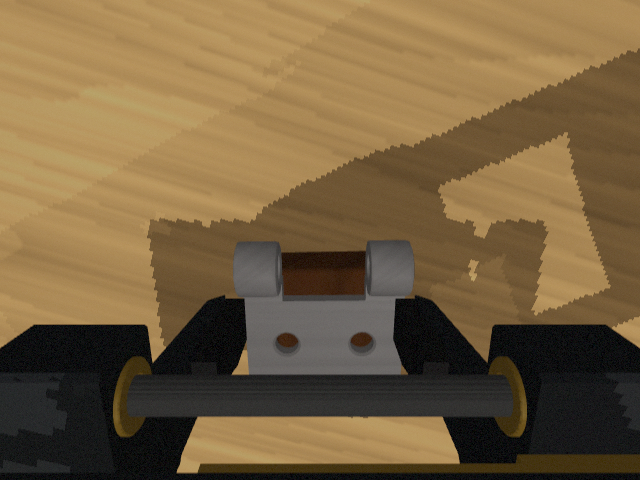

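```bash
python3 - <<'E'
from h import *
im=cv2.imread("pics/w2.png");cv2.imwrite("pics/w2c.png",crop(im,180,230,460,400,2.8))
s=snapshot("scene");cv2.imwrite("pics/s2c.png",crop(s,100,180,260,300,5))
E
```

```text
(no output)
```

View pics/w2c.png

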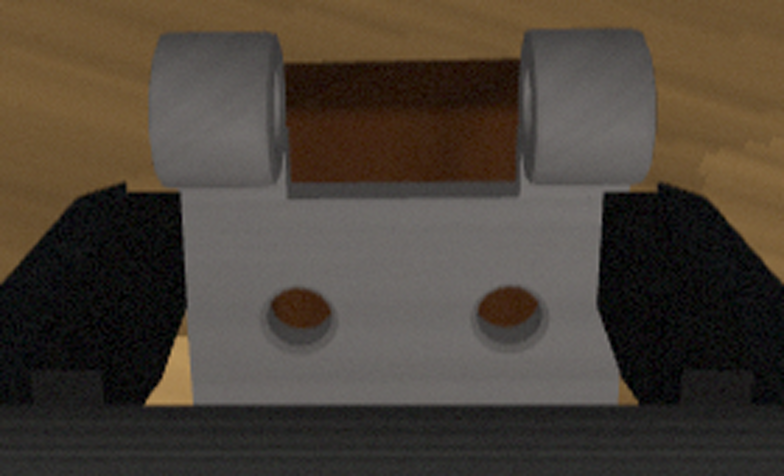

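View pics/s2c.png

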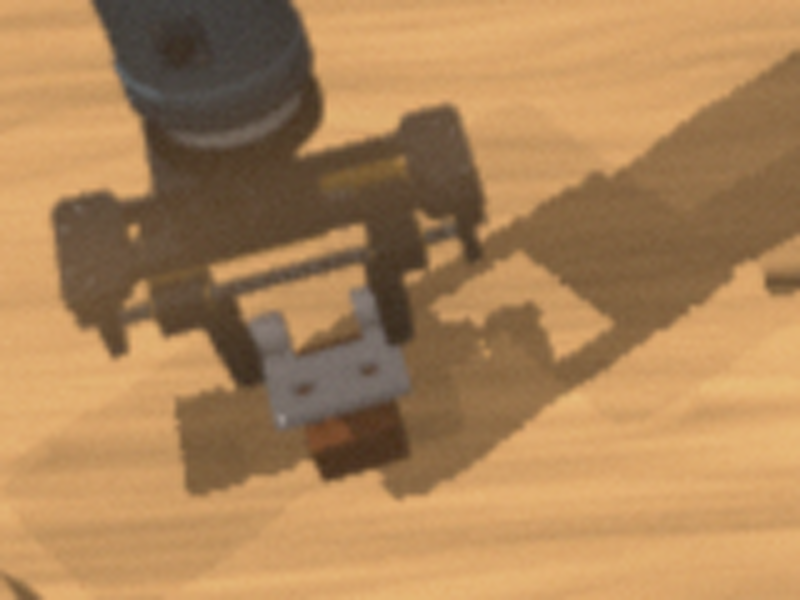

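Request:
carry_out(
  moves=[
    [40,0,0,0,0],
    [40,0,0,0,0],
    [40,0,0,0,0],
    [40,0,0,0,0],
  ],
  grip_force=30,
)

```text
clock: 4.92
tcp_pos: [453.7, -324.1, 13.4]
orientation: [0.701, 0.105, -0.104, -0.697]
ft_force: [0.2, -0.6, -0.4]
gripper_width: 0.457
```

```bash
python3 - <<'E'
from h import *
im=snapshot("wrist")
cv2.imwrite("pics/w3c.png",crop(im,180,230,460,400,2.8))
plan(453.9,-321.9,110,np.pi/2+.294)
E
```

```text
clock 4.97 tcp [ 453.7 -324.1   13.3] shift [  1.  -96.7   1.4] turn deg 0.16 F [ 0.06  0.15 -0.23] w 39.9
```

View pics/w3c.png

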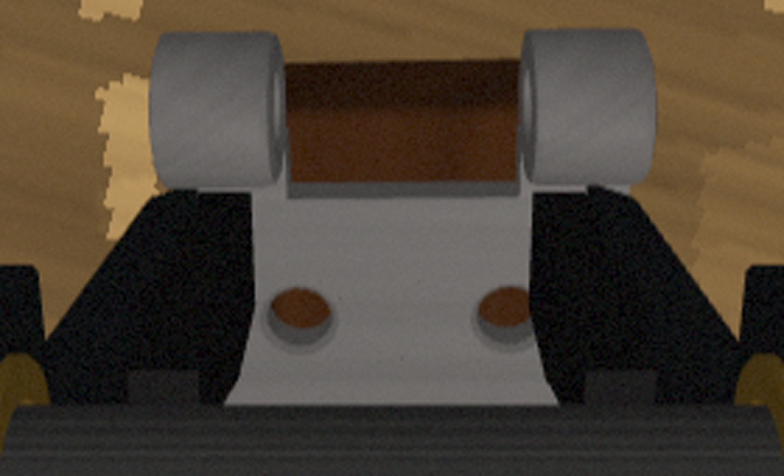

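```bash
python3 - <<'E'
from h import *
s=snapshot("scene");t=snapshot("top")
st=observe();Q=R.from_quat(st["orientation"]).as_matrix()
P=np.array([st["tcp_pos"]+Q@v for v in ([0,0,0],[0,0,20],[0,0,-20],[0,-40,0])])
for im,n in((s,"scene"),(t,"top")):
    p=pj(get_calibration(n),P);print(n,p.round(1).tolist())
    for q in p: cv2.circle(im,tuple(int(v*8) for v in q),6,(0,255,0),-1,shift=3) if 0 else None
    x0,y0=p[0].astype(int)-[40,30];cv2.imwrite(f"pics/{n}3c.png",c:=crop(im,x0,y0,x0+80,y0+60,9))
    print(((p-[x0,y0]+.5)*9-.5).round(0).tolist())
E
```

```text
scene [[166.8, 255.3], [174.8, 253.1], [158.8, 257.5], [162.8, 244.6]]
[[372.0, 277.0], [443.0, 257.0], [299.0, 297.0], [335.0, 180.0]]
top [[446.4, 264.2], [440.0, 266.3], [452.9, 262.1], [449.8, 263.6]]
[[368.0, 276.0], [310.0, 295.0], [426.0, 257.0], [398.0, 270.0]]
```

View pics/scene3c.png

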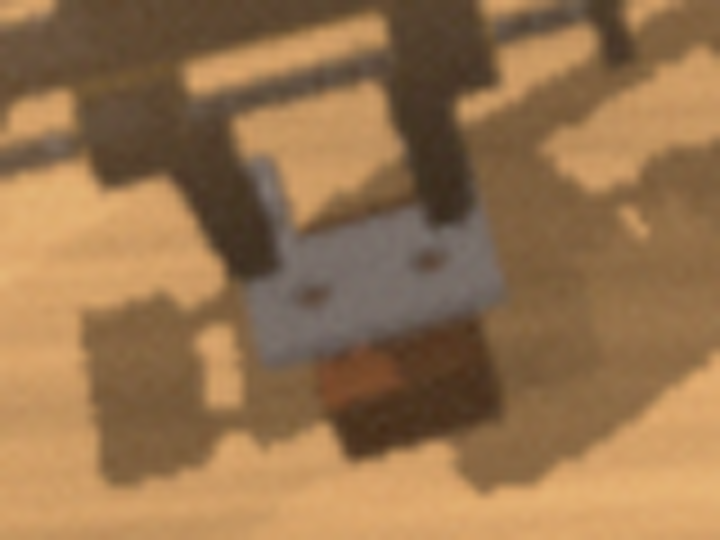

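View pics/top3c.png

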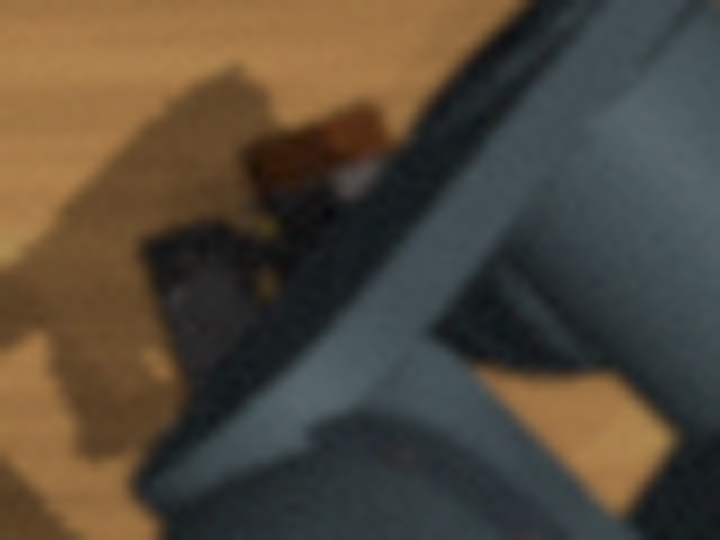

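The fingers closed over the plate instead of beside it. The real fingertips end about 20 mm above the reported TCP: tip spacing puts them at tool y≈-19.6, and the scene view agrees. I'll open, go down about 20 mm while watching force, and re-grip.

Request:
carry_out(
  moves=[
    [88,0,-5,0,0],
    [88,0,-5,0,0],
    [88,0,-5,0,0],
    [88,0,-5,0,0],
    [88,0,-5,0,0],
    [88,0,-5,0,0],
    [88,0,10,0,0],
    [88,0,20,0,0],
    [88,0,20,0,0],
  ],
)

```text
clock: 6.2
tcp_pos: [452.8, -323.2, -8.4]
orientation: [0.701, 0.105, -0.104, -0.698]
ft_force: [0.2, -0.0, 0.2]
gripper_width: 0.995
```

```bash
python3 - <<'E'
from h import *
im=snapshot("wrist");cv2.imwrite("pics/w4c.png",crop(im,100,200,520,440,1.9))
s=snapshot("scene");cv2.imwrite("pics/s4c.png",crop(s,120,210,210,280,8))
plan(453.9,-321.9,-8,np.pi/2+.294)
E
```

```text
clock 6.3 tcp [ 453.6 -324.    -7.1] shift [0.9 0.9 1.9] turn deg 0.16 F [-0.56  0.31  1.1 ] w 87.6
```

View pics/w4c.png

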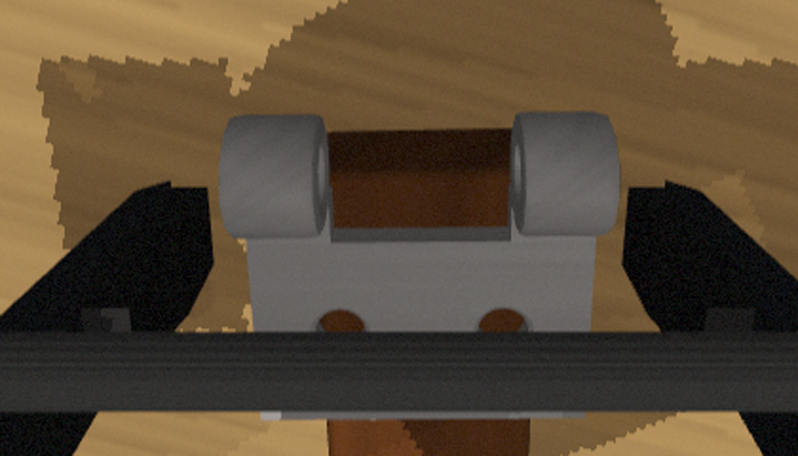

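View pics/s4c.png

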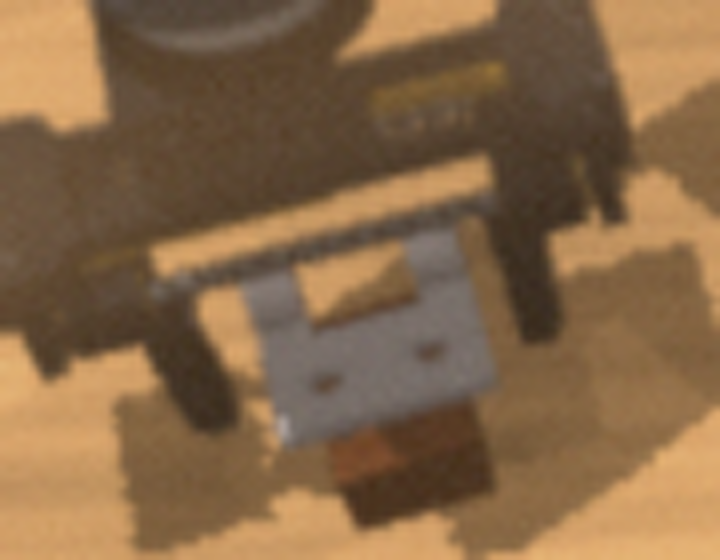

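Request:
carry_out(
  moves=[
    [60,0,0,0,0],
    [60,0,0,0,0],
    [60,0,0,0,0],
    [60,0,0,0,0],
    [60,0,0,0,0],
    [60,0,0,0,0],
  ],
  grip_force=30,
)

```text
clock: 7.05
tcp_pos: [453.7, -324.0, -6.8]
orientation: [0.701, 0.105, -0.104, -0.697]
ft_force: [-0.7, 1.8, 3.8]
gripper_width: 0.743
```

```bash
python3 - <<'E'
from h import *
plan(453.9,-321.9,110,np.pi/2+.294)
E
```

```text
clock 7.05 tcp [ 453.7 -324.    -6.8] shift [   0.9 -116.8    1.3] turn deg 0.16 F [-0.7   1.84  3.81] w 65.5
```

Width is 65.5 mm, which matches the 66 mm plate. I'll lift and look.

Request:
carry_out(
  moves=[
    [60,0,-30,0,0],
    [60,0,-90,0,0],
    [60,0,-120,0,0],
    [60,0,-120,0,0],
    [60,0,-120,0,0],
  ],
)

```text
clock: 7.68
tcp_pos: [452.4, -322.5, 111.2]
orientation: [0.7, 0.105, -0.104, -0.698]
ft_force: [0.1, 0.2, -2.6]
gripper_width: 0.74
```

```bash
python3 - <<'E'
from h import *
im=snapshot("wrist");cv2.imwrite("pics/w5.png",im)
s=snapshot("scene");cv2.imwrite("pics/s5c.png",crop(s,110,160,220,270,6))
plan(453.9,-321.9,110,np.pi/2+.294)
E
```

```text
clock 7.78 tcp [ 452.2 -322.2  110.7] shift [ 1.7  0.7 -0.2] turn deg 0.16 F [-0.16 -0.29 -1.82] w 65.2
```

View pics/w5.png

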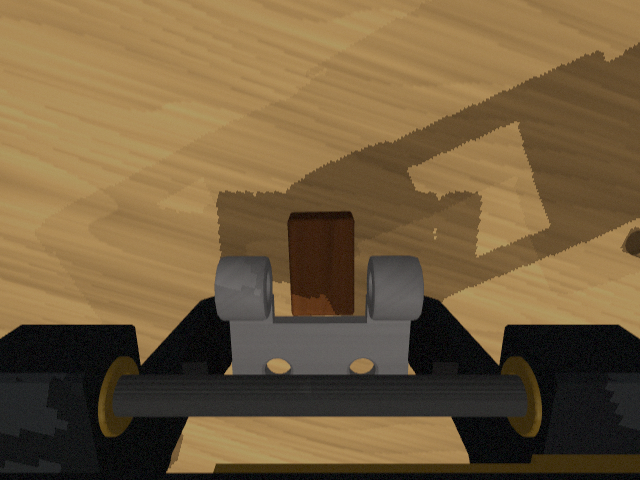

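View pics/s5c.png

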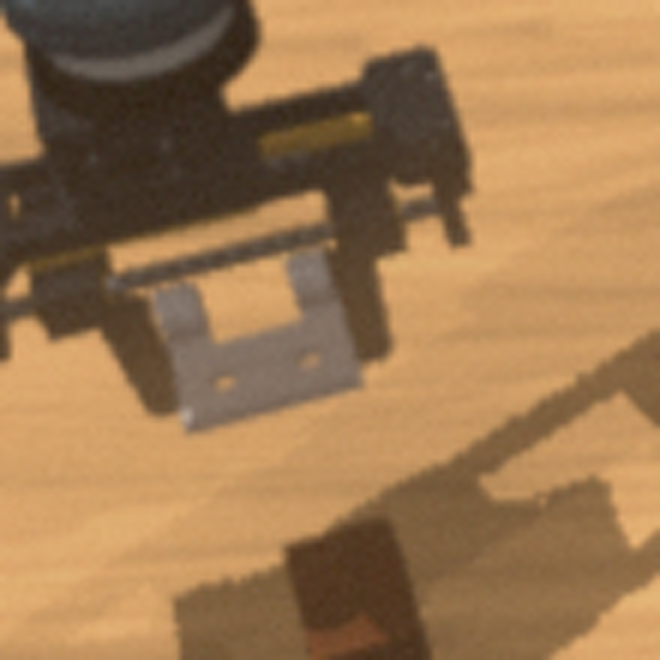

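```bash
python3 - <<'E'
from h import *
im=cv2.imread("pics/w5.png");cv2.imwrite("pics/w5c.png",crop(im,210,245,430,385,3.6))
E
```

```text
(no output)
```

View pics/w5c.png

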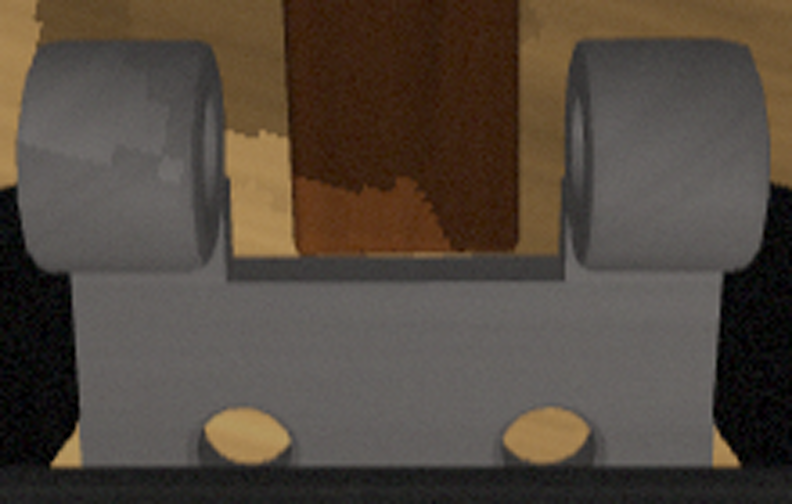

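```bash
cat > leaftool.py <<'E'
from h import *
from scipy.optimize import least_squares
s=observe();Q=R.from_quat(s["orientation"]).as_matrix();E=get_calibration("wrist")
T=np.eye(4);T[:3,:3]=Q;T[:3,3]=s["tcp_pos"];c=dict(mtx=E["mtx"],extrinsics=E["extrinsics"]@T)
B=np.c_[[1,0,0],[0,0,1],[0,-1,0]].T.astype(float) # leaf xyz -> tool: x->x, y->z, z->-y
px=[((X+.5)/3.6-.5+210,(Y+.5)/3.6-.5+245) for X,Y in [(228,280),(565,280),(228,257),(565,257),(246,406),(549,406)]]
L=np.array([(-20,-17,6),(-20,17,6),(-20,-17,0),(-20,17,0),(-5,-16,6),(-5,16,6)],float)
def f(p):
    W=R.from_euler('zy',[p[3],p[4]]).apply(L)
    # leaf axes in tool: x->+x, y->+z, z->-y
    t=np.c_[W[:,0],-W[:,2],W[:,1]]+[p[0],p[1],p[2]]
    return (pj(c,t)-px).ravel()
for fixed in (False,True):
    r=least_squares(lambda p:f(np.r_[p,0]) if fixed else f(p),[14,-33,0,0] if fixed else [14,-33,0,0,0])
    print(r.x.round(3),np.abs(r.fun).max().round(2))
E
python3 leaftool.py
```

```text
[ 1.2941e+01 -3.1192e+01 -6.9900e-01  1.0000e-03  6.1000e-02] 1.62
[ 1.3410e+01 -3.1718e+01 -7.0000e-01  1.0000e-03] 1.86
```

```bash
python3 - <<'E'
from h import *
p=pose2(652.5,60.6,0,.277,np.array([[40,0,150.]]))[0];print(p);plan(*p,np.pi/2+.277)
s=observe();Q=R.from_quat(s["orientation"]).as_matrix();E=get_calibration("wrist")
T=np.eye(4);T[:3,:3]=Q;T[:3,3]=s["tcp_pos"];c=dict(mtx=E["mtx"],extrinsics=E["extrinsics"]@T)
for dx in(0,20,40,60): print(dx,pj(c,[[-dx,75,16],[-dx,75,-16],[-dx,90,16]]).round(0).tolist())
E
```

```text
[690.97520717  71.53884972 150.        ]
clock 7.78 tcp [ 452.2 -322.2  110.7] shift [343.5 -40.  306.6] turn deg 1.13 F [-0.16 -0.29 -1.82] w 65.2
0 [[346.0, 249.0], [296.0, 249.0], [344.0, 242.0]]
20 [[346.0, 218.0], [295.0, 218.0], [345.0, 213.0]]
40 [[347.0, 186.0], [295.0, 186.0], [346.0, 183.0]]
60 [[348.0, 153.0], [294.0, 153.0], [346.0, 151.0]]
```

Request:
carry_out(
  moves=[
    [60,323,-40,306,1],
    [60,323,-40,306,1],
    [60,323,-40,306,1],
    [60,323,-40,306,1],
    [60,323,-40,306,1],
    [60,323,-40,306,1],
    [60,323,-40,306,1],
    [60,323,-40,306,1],
    [60,323,-40,306,1],
    [60,323,-40,306,1],
    [60,323,-40,306,1],
    [60,323,-40,306,1],
  ],
)

```text
clock: 9.28
tcp_pos: [671.4, 63.8, 150.1]
orientation: [0.701, 0.098, -0.098, -0.7]
ft_force: [0.7, -0.3, -2.3]
gripper_width: 0.744
```

```bash
python3 - <<'E'
from h import *
p=pose2(652.5,60.6,0,.277,np.array([[20,0,150.]]))[0];plan(*p,np.pi/2+.277)
im=snapshot("wrist");cv2.imwrite("pics/w6.png",im);cv2.imwrite("pics/w6c.png",crop(im,260,150,380,250,6.5))
E
```

```text
clock 9.28 tcp [671.4  63.8 150.1] shift [1.  0.1 2.1] turn deg 0.04 F [ 0.67 -0.32 -2.3 ] w 65.5
```

View pics/w6.png

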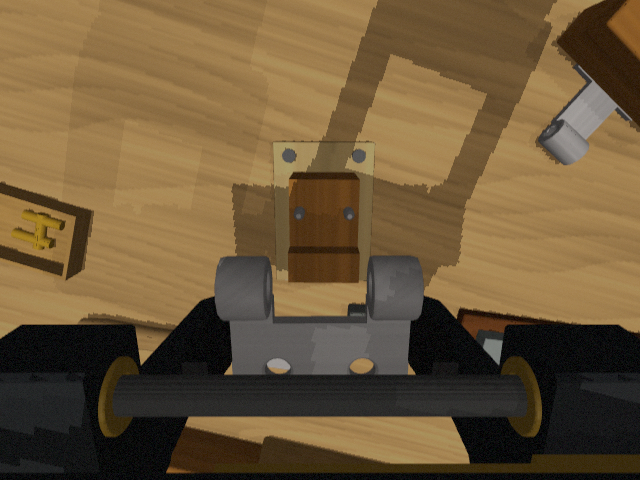

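View pics/w6c.png

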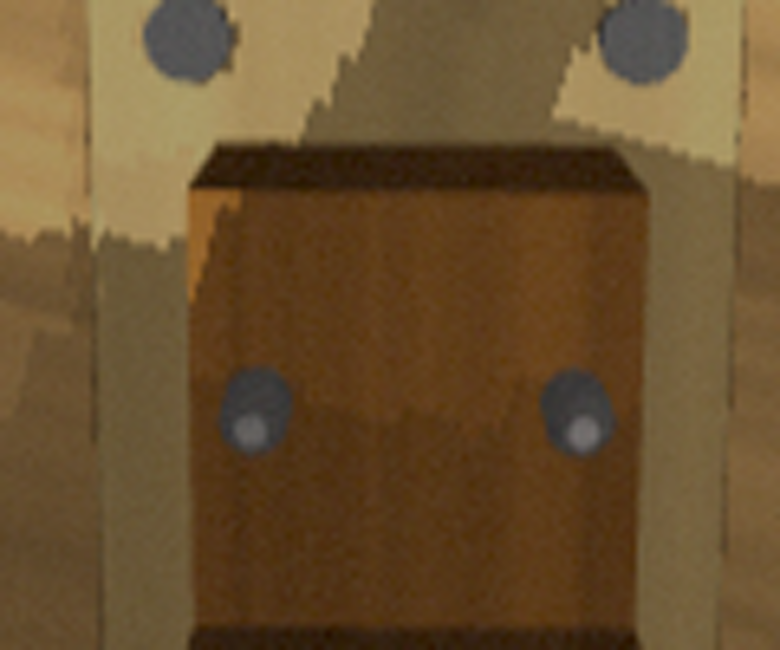

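```bash
python3 - <<'E'
from h import *
s=observe();Q=R.from_quat(s["orientation"]).as_matrix();c=get_calibration("wrist")
P=lambda X,Y,z:bp(c,((X+.5)/6.5-.5+260,(Y+.5)/6.5-.5+150),z)
for a,b,z in (((251,433),(584,433),75),((258,402),(576,402),60)):
    a=P(*a,z);b=P(*b,z);m=(a+b)/2;print(m.round(1),np.linalg.norm(a-b).round(1),np.arctan2(-(b-a)[0],(b-a)[1]).round(3),"tool",(Q.T@(m-s["tcp_pos"])).round(1))
# open edge corners
a=P(189,188,60);b=P(648,192,60);m=(a+b)/2;print(m,np.linalg.norm(a-b),np.arctan2(-(b-a)[0],(b-a)[1]),"tool",(Q.T@(m-s["tcp_pos"])).round(1),'expect pins at +21')
print(Q.round(4))
E
```

```text
[650.5  59.8  75. ] 31.9 0.279 tool [-21.3  75.2   1.9]
[650.5  59.9  60. ] 32.3 0.279 tool [-21.3  90.2   2. ]
[629.94937647  54.13304843  60.        ] 45.48613106031436 0.2697288126095974 tool [-42.6  90.2   2.1] expect pins at +21
[[ 9.616e-01  5.000e-04 -2.745e-01]
 [ 2.745e-01 -2.000e-03  9.616e-01]
 [-1.000e-04 -1.000e+00 -2.100e-03]]
```

Request:
carry_out(
  moves=[
    [60,-35,0,3,0],
    [60,-35,50,3,0],
    [60,-35,90,3,0],
    [60,-35,90,3,0],
    [60,-35,90,3,0],
    [60,-35,90,3,0],
  ],
)

```text
clock: 10.07
tcp_pos: [638.9, 57.0, 62.7]
orientation: [0.701, 0.099, -0.097, -0.699]
ft_force: [-0.7, 0.5, -1.7]
gripper_width: 0.739
```

```bash
python3 - <<'E'
from h import *
Q=np.array([[.9616,0,-.2745],[.2745,0,.9616],[0,-1,0]])
p=np.array([671.4,63.8,150.1])+Q@[-35,90,2.7];print(p);plan(*p,np.pi/2+.279)
im=snapshot("wrist");cv2.imwrite("pics/w7c.png",crop(im,210,220,430,385,3.6))
s=snapshot("scene");cv2.imwrite("pics/s7c.png",crop(s,270,240,370,340,7))
E
```

```text
[637.00285  56.78882  60.1    ]
clock 10.07 tcp [638.9  57.   62.7] shift [-1.9  2.6  0.4] turn deg -0.05 F [-0.69  0.49 -1.67] w 65.1
```

View pics/w7c.png

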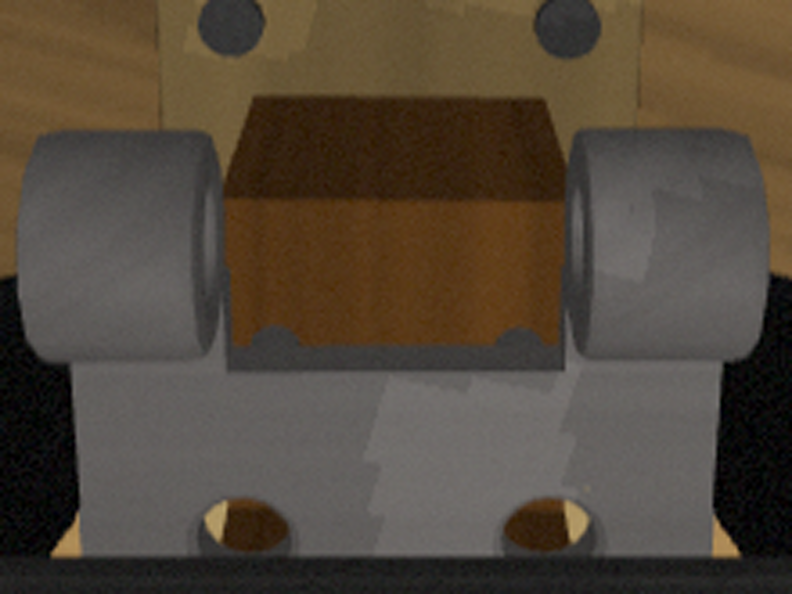

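View pics/s7c.png

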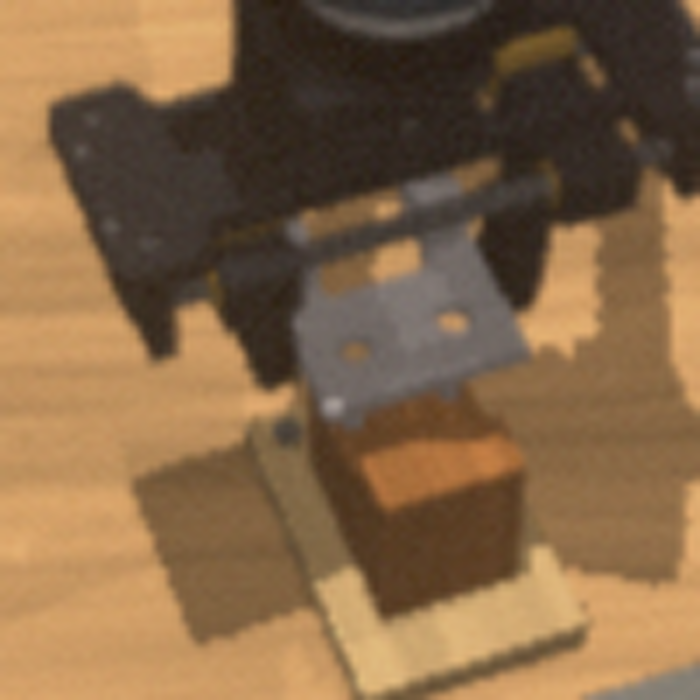

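```bash
python3 - <<'E'
from h import *
s=observe();Q=R.from_quat(s["orientation"]).as_matrix();c=get_calibration("wrist")
P=lambda X,Y,z:Q.T@(bp(c,((X+.5)/3.6-.5+210,(Y+.5)/3.6-.5+220),z)-s["tcp_pos"])
print("open edge",P(225,198,60).round(1),P(560,198,60).round(1)," leaf edge",P(228,370,s["tcp_pos"][2]+38.8).round(1),P(565,370,s["tcp_pos"][2]+38.8).round(1))
E
```

```text
open edge [-10.    2.2 -22.5] [-10.    2.1  20. ]  leaf edge [ -7.1 -38.8 -17.7] [ -7.1 -38.9  16.1]
```

Request:
carry_out(
  moves=[
    [60,-2.2,8,0.4,0],
    [60,-2.2,16,0.4,0],
    [60,-2.2,18,0.4,0],
    [60,-2.2,18,0.4,0],
    [60,-2.2,18,0.4,0],
  ],
)

```text
clock: 10.8
tcp_pos: [636.4, 56.8, 44.2]
orientation: [0.701, 0.099, -0.097, -0.699]
ft_force: [0.3, 0.7, -1.3]
gripper_width: 0.74
```

```bash
python3 - <<'E'
from h import *
plan(637,56.8,27.2,np.pi/2+.279)
s=snapshot("scene");cv2.imwrite("pics/s8c.png",crop(s,290,260,360,330,9))
E
```

```text
clock 10.8 tcp [636.4  56.8  44.2] shift [ 0.6 17.  -0.1] turn deg -0.05 F [ 0.31  0.7  -1.35] w 65.2
```

View pics/s8c.png

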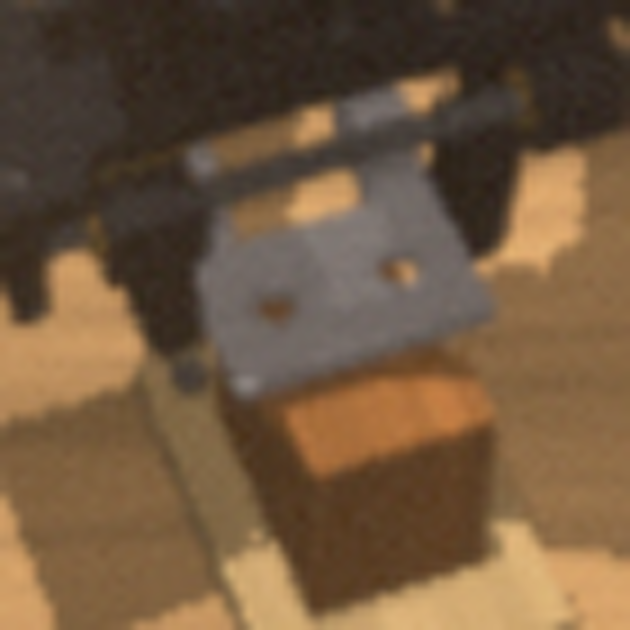

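Request:
carry_out(
  moves=[
    [60,0.6,3,0,0],
    [60,0.6,6,0,0],
    [60,0.6,8,0,0],
    [60,0.6,8,0,0],
  ],
)

```text
clock: 11.35
tcp_pos: [636.8, 56.9, 36.0]
orientation: [0.701, 0.099, -0.097, -0.699]
ft_force: [-0.0, 0.7, -2.3]
gripper_width: 0.742
```

```bash
python3 - <<'E'
from h import *
plan(637,56.8,27.2,np.pi/2+.279)
s=snapshot("scene");cv2.imwrite("pics/s9c.png",crop(s,290,260,360,330,9))
im=snapshot("wrist");cv2.imwrite("pics/w9c.png",crop(im,210,220,430,385,3.6))
E
```

```text
clock 11.35 tcp [636.8  56.9  36. ] shift [ 0.1  8.8 -0.2] turn deg -0.05 F [-0.01  0.67 -2.35] w 65.4
```

View pics/s9c.png

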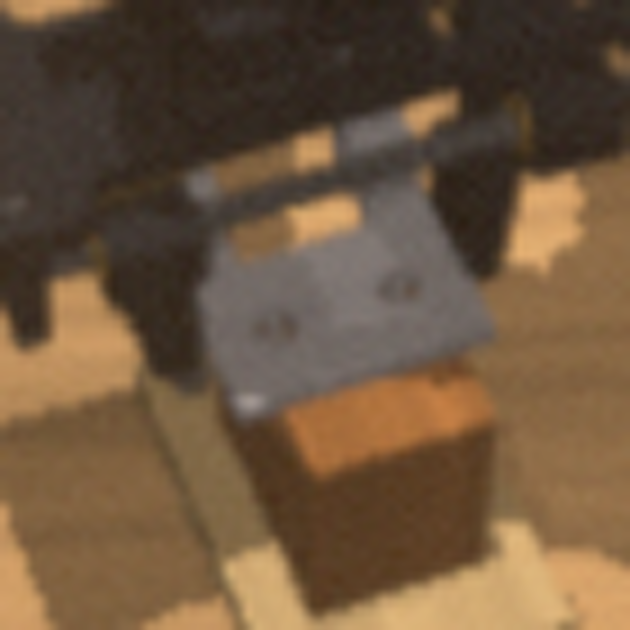

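View pics/w9c.png

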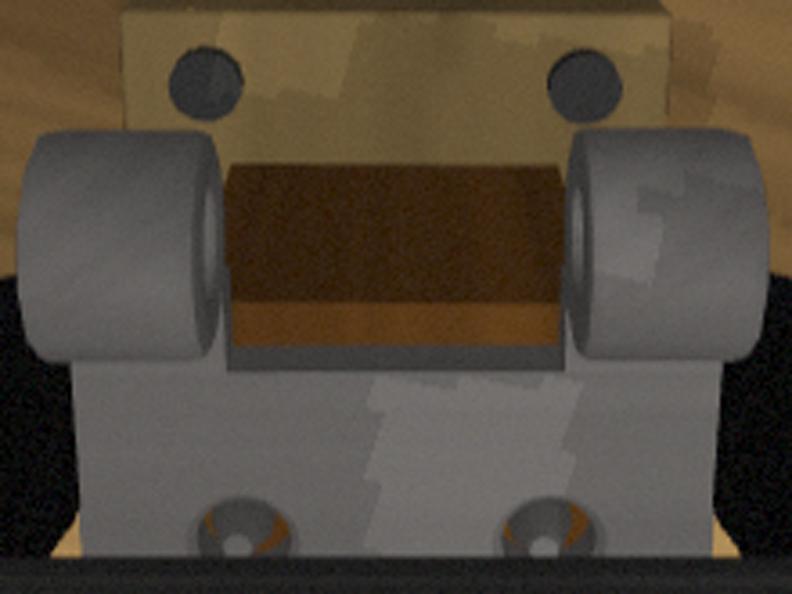

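Both pin tips show through the holes with no contact force. I'll lower it the rest of the way.

Request:
carry_out(
  moves=[
    [60,0.2,3,-0.4,0],
    [60,0.2,6,-0.4,0],
    [60,0.2,8.5,-0.4,0],
    [60,0.2,8.5,-0.4,0],
    [60,0.2,8.5,-0.4,0],
  ],
)

```text
clock: 12.08
tcp_pos: [637.4, 56.6, 27.8]
orientation: [0.701, 0.099, -0.097, -0.699]
ft_force: [0.2, -0.0, -2.4]
gripper_width: 0.743
```

```bash
python3 - <<'E'
from h import *
plan(637,56.8,27.2,np.pi/2+.279);print(observe()["moment"].round(3))
E
```

```text
clock 12.07 tcp [637.4  56.6  27.8] shift [-0.3  0.6  0.3] turn deg -0.05 F [ 0.19 -0.05 -2.36] w 65.4
[ 0.079  0.063 -0.03 ]
```

Not yet touching, so I'll go down in small steps until there is contact.

Request:
carry_out(
  moves=[
    [60,0,1,0,0],
    [60,0,2,0,0],
    [60,0,2,0,0],
    [60,0,2,0,0],
  ],
)

```text
clock: 12.58
tcp_pos: [637.5, 56.5, 27.2]
orientation: [0.701, 0.099, -0.097, -0.699]
ft_force: [-3.8, 0.5, 6.3]
gripper_width: 0.74
```

Request:
carry_out(
  moves=[
    [74,0,0,0,0],
    [74,0,0,0,0],
    [84,0,0,0,0],
    [84,0,0,0,0],
    [84,0,0,0,0],
  ],
)

```text
clock: 13.2
tcp_pos: [637.5, 56.6, 27.0]
orientation: [0.701, 0.099, -0.097, -0.699]
ft_force: [0.1, 1.2, -0.0]
gripper_width: 0.954
```

```bash
python3 - <<'E'
from h import *
plan(637,56.8,27.2,np.pi/2+.279)
s=snapshot("scene");cv2.imwrite("pics/s10c.png",crop(s,290,260,360,330,9))
im=snapshot("wrist");cv2.imwrite("pics/w10c.png",crop(im,180,220,460,385,2.8))
E
```

```text
clock 13.2 tcp [637.5  56.6  27. ] shift [-0.4 -0.2  0.3] turn deg -0.04 F [ 0.07  1.17 -0.01] w 84.0
```

View pics/s10c.png

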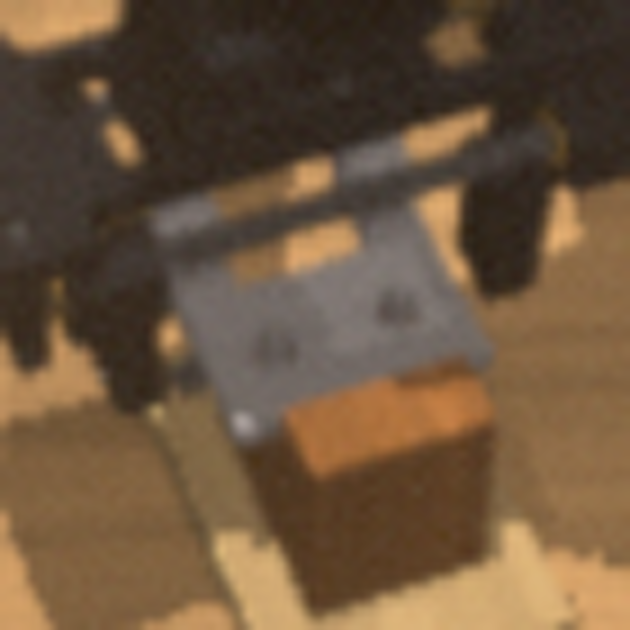

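View pics/w10c.png

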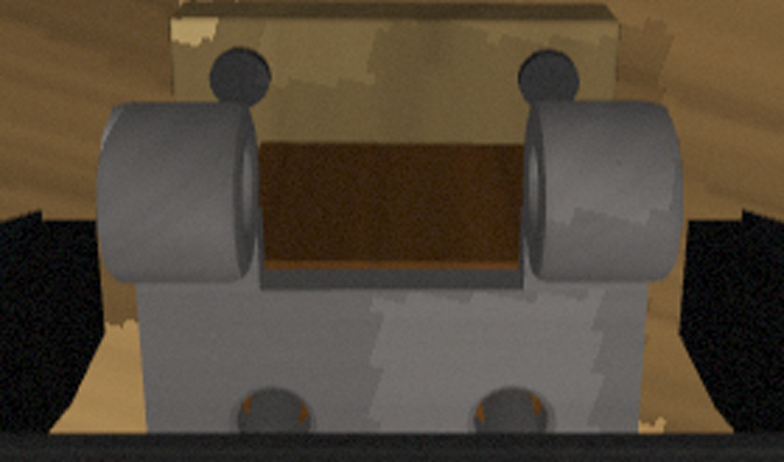

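The leaf is down with both pins through and the fingers are clear. Next I'll rise and plan to hover over the rail.

Request:
carry_out(
  moves=[
    [84,0,-30,0,0],
    [84,0,-80,0,0],
    [84,0,-120,0,0],
    [84,0,-120,0,0],
  ],
)

```text
clock: 13.8
tcp_pos: [639.8, 56.7, 151.7]
orientation: [0.702, 0.102, -0.094, -0.698]
ft_force: [0.0, -0.3, -0.2]
gripper_width: 0.955
```

```bash
python3 - <<'E'
from h import *
print(observe()["qpos"].round(2))
plan(509.2,242,130,-.395)
s=snapshot("scene");cv2.imwrite("pics/s11c.png",crop(s,285,255,365,335,9))
im=snapshot("wrist");cv2.imwrite("pics/w11.png",im)
E
```

```text
[-0.09  0.38  1.49 -0.    1.26 -1.94]
clock 13.8 tcp [639.8  56.7 151.7] shift [-74.9  19.5 214.2] turn deg 128.58 F [ 0.02 -0.35 -0.21] w 84.2
```

View pics/s11c.png

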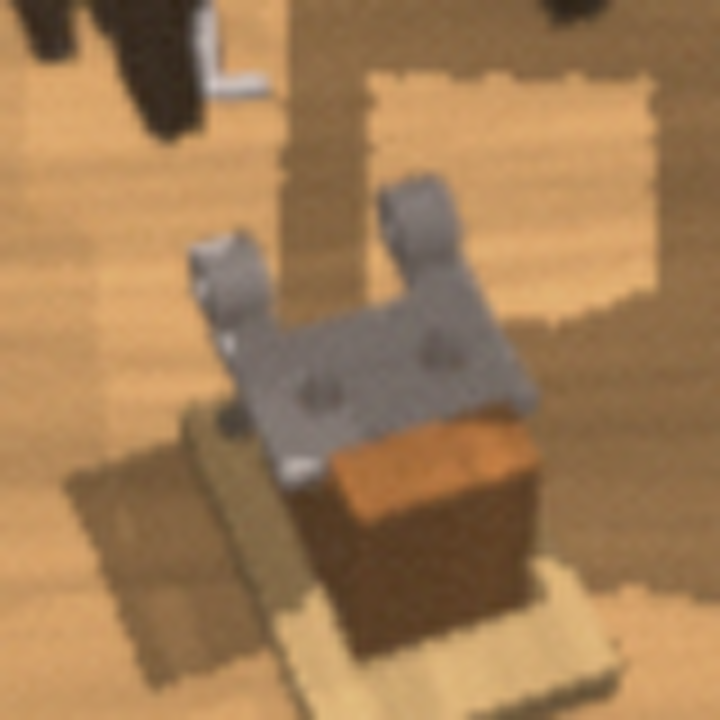

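View pics/w11.png

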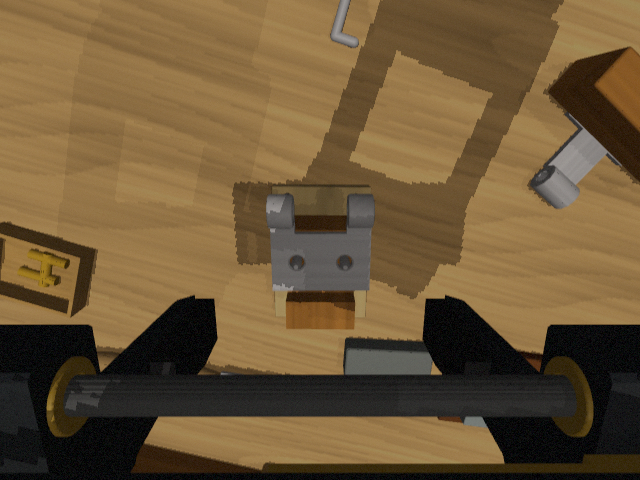

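Request:
carry_out(
  moves=[
    [84,-75,0,214,129],
    [84,-75,0,214,129],
    [84,-75,0,214,129],
    [84,-75,0,214,129],
    [84,-75,0,214,129],
    [84,-75,0,214,129],
    [84,-75,0,214,129],
    [84,-75,0,214,129],
    [84,-75,0,214,129],
    [84,-75,0,214,129],
    [84,-75,0,214,129],
    [84,-75,0,214,129],
    [84,-75,0,214,129],
    [84,-75,0,214,129],
    [84,-75,0,214,129],
    [84,-75,0,214,129],
  ],
)

```text
clock: 15.9
tcp_pos: [506.0, 242.1, 145.9]
orientation: [0.39, -0.588, 0.591, -0.391]
ft_force: [-0.3, 0.1, -0.4]
gripper_width: 0.953
```

```bash
python3 - <<'E'
from h import *
print(observe()["qpos"].round(2))
plan(509.2,242,130,-.395)
im=snapshot("wrist");cv2.imwrite("pics/w12.png",im)
E
```

```text
[ 0.24  0.22  1.71 -0.    1.21  0.64]
clock 15.9 tcp [506.  242.1 145.9] shift [-1.2 15.9  2.9] turn deg -0.36 F [-0.25  0.07 -0.4 ] w 84.0
```

View pics/w12.png

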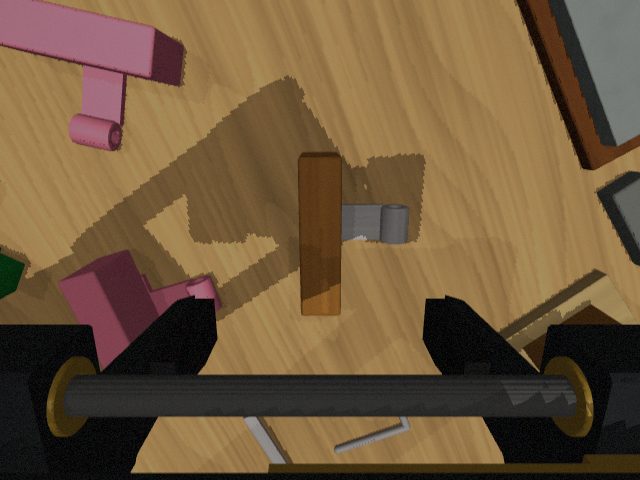

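```bash
python3 - <<'E'
from h import *
im=cv2.imread("pics/w12.png");cv2.imwrite("pics/w12c.png",crop(im,285,140,425,330,3.1))
s=observe();Q=R.from_quat(s["orientation"]).as_matrix();c=get_calibration("wrist")
P=lambda p,z:(Q.T@(bp(c,p,z)-s["tcp_pos"])).round(1)
for p in((299,154),(341,154),(341,315),(301,315)):print(P(p,60))
for p in((200,279),(150,300),(130,250)):print("pink",P(p,20))
E
```

```text
[-57.2  85.8 -12.5]
[-57.2  86.   13.6]
[53.  86.1 15.3]
[ 53.   85.9 -12.7]
pink [ 41.4 125.5 -93.9]
pink [  59.3  125.3 -135.4]
pink [  17.4  125.2 -145.7]
```

View pics/w12c.png

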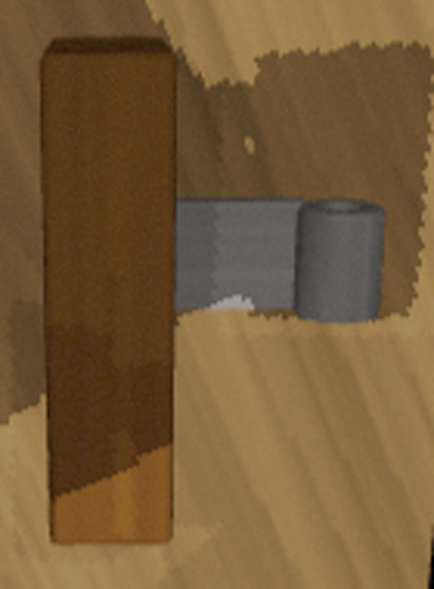

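Request:
carry_out(
  moves=[
    [60,-2,40,1,-0.4],
    [60,-2,75,1,-0.4],
    [60,-2,75,1,-0.4],
    [60,-2,75,1,-0.4],
    [60,-2,110,1,-0.4],
    [60,-2,134,1,-0.4],
    [60,-2,134,1,-0.4],
    [60,-2,134,1,-0.4],
  ],
)

```text
clock: 16.95
tcp_pos: [509.9, 243.6, 14.0]
orientation: [0.391, -0.586, 0.59, -0.394]
ft_force: [-0.9, 0.1, 0.2]
gripper_width: 0.68
```

```bash
python3 - <<'E'
from h import *
plan(509.2,242,12,-.395)
im=snapshot("wrist");cv2.imwrite("pics/w13.png",im)
E
```

```text
clock 16.95 tcp [509.9 243.6  14. ] shift [ 1.7  2.  -0. ] turn deg 0.03 F [-0.94  0.09  0.21] w 59.9
```

View pics/w13.png

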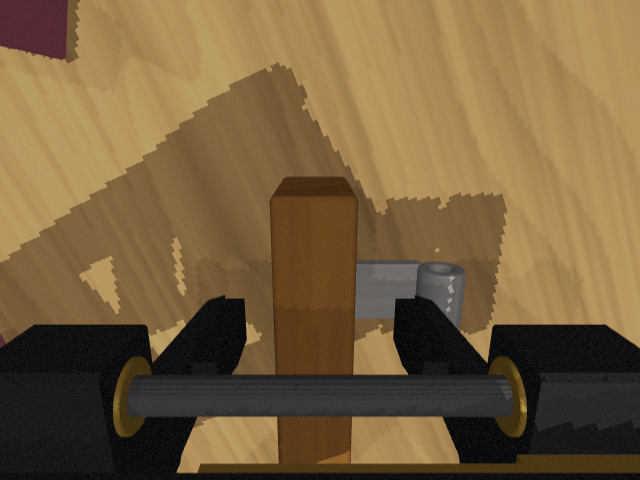

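Request:
carry_out(
  moves=[
    [20,0,0,0,0],
    [20,0,0,0,0],
    [20,0,0,0,0],
    [20,0,0,0,0],
    [20,0,0,0,0],
    [20,0,0,0,0],
    [20,0,0,0,0],
  ],
  grip_force=50,
)

```text
clock: 17.88
tcp_pos: [509.7, 243.7, 14.2]
orientation: [0.391, -0.586, 0.59, -0.394]
ft_force: [-3.3, 1.2, 5.6]
gripper_width: 0.316
```

Request:
carry_out(
  moves=[
    [20,0,-10,0,0],
    [20,0,-60,0,0],
    [20,0,-110,0,0],
    [20,0,-140,0,0],
    [20,0,-140,0,0],
    [20,0,-140,0,0],
  ],
)

```text
clock: 18.62
tcp_pos: [507.7, 243.6, 152.6]
orientation: [0.391, -0.587, 0.59, -0.393]
ft_force: [-0.1, -0.4, -2.5]
gripper_width: 0.313
```

```bash
python3 - <<'E'
from h import *
plan(509.2,242,150,-.395)
im=snapshot("wrist");cv2.imwrite("pics/w14.png",im)
s=snapshot("scene");cv2.imwrite("pics/s14c.png",crop(s,340,150,460,270,6))
E
```

```text
clock 18.62 tcp [507.7 243.6 152.6] shift [0.9 2.6 2. ] turn deg 0.03 F [-0.07 -0.38 -2.5 ] w 27.6
```

View pics/w14.png

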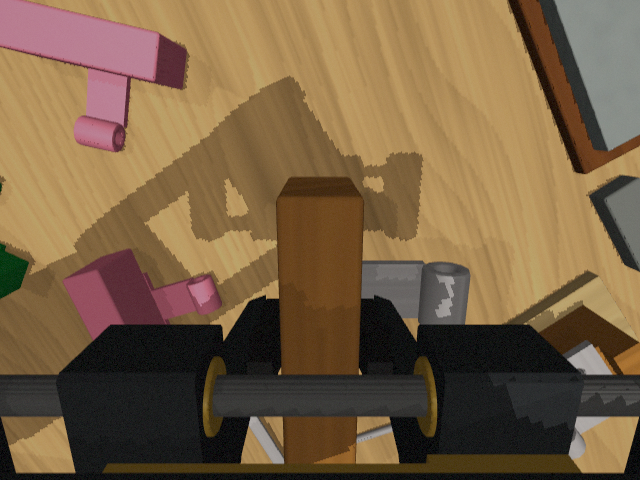

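View pics/s14c.png

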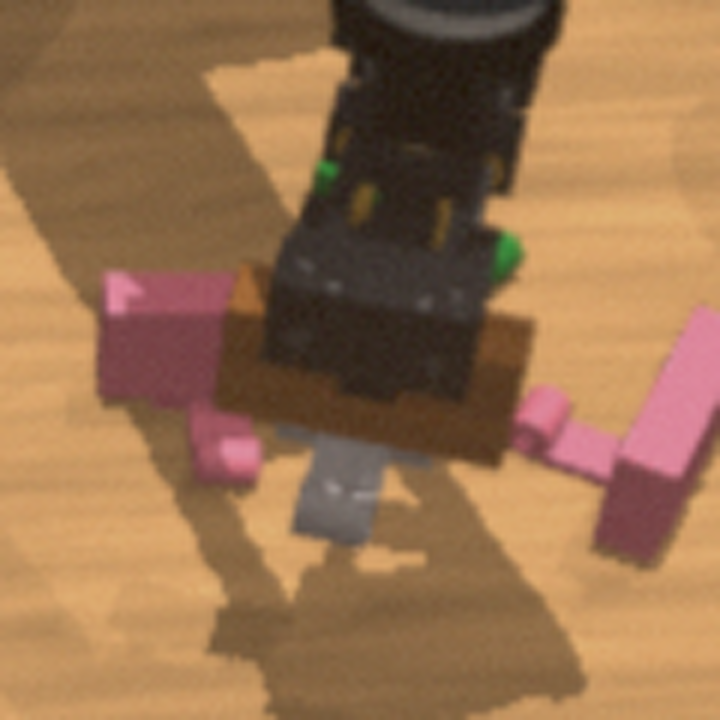

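```bash
python3 - <<'E'
from h import *
im=cv2.imread("pics/w14.png");cv2.imwrite("pics/w14c.png",crop(im,260,165,490,335,3.4))
s=observe();Q=R.from_quat(s["orientation"]).as_matrix();E=get_calibration("wrist")
T=np.eye(4);T[:3,:3]=Q;T[:3,3]=s["tcp_pos"];c=dict(mtx=E["mtx"],extrinsics=E["extrinsics"]@T)
def rt(P,dx=0,dy=0,dz=0): P=np.atleast_2d(np.array(P,float)); return np.c_[-P[:,1]+dx,-P[:,2]+14.2+dy,P[:,0]+dz]
L=[(-14,55,60),(14,55,60),(-14,55,6),(14,55,6),(58,14,11),(47,14,11),(69,14,11),(58,14,22),(14,14,6),(69,-14,11)]
p=pj(c,rt(L));
for l,q in zip(L,p): print(l,q.round(1),((q-[260,165]+.5)*3.4-.5).round(0))
E
```

```text
(-14, 55, 60) [273.4 188.4] [47. 81.]
(14, 55, 60) [364.3 188.4] [356.  81.]
(-14, 55, 6) [287.  170.4] [93. 20.]
(14, 55, 6) [351.  170.4] [311.  20.]
(58, 14, 11) [446.5 262.9] [635. 334.]
(47, 14, 11) [422.3 262.9] [553. 334.]
(69, 14, 11) [470.7 262.9] [717. 334.]
(58, 14, 22) [454.3 271.2] [662. 362.]
(14, 14, 6) [349.  259.4] [304. 322.]
(69, -14, 11) [464.3 318.7] [696. 524.]
```

View pics/w14c.png

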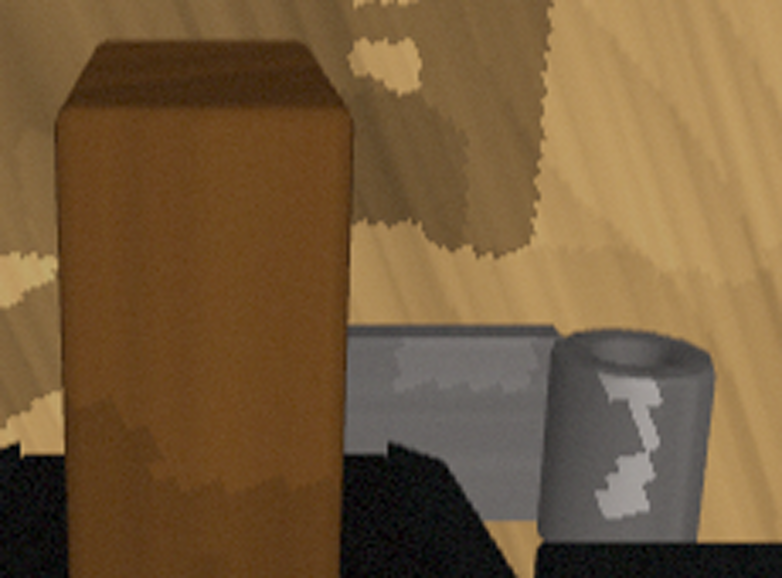

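```bash
cat > railfit.py <<'E'
from h import *
from scipy.optimize import least_squares
def railfit(px,L,c,vert):
    L=np.array(L,float);px=np.array(px,float)
    def f(p,full=False):
        W=R.from_euler('zyx',[p[3],p[4],p[5]]).apply(L-[0,0,40])+[0,0,40]
        t=np.c_[-W[:,1]+p[0],-W[:,2]+p[1],W[:,0]+p[2]]
        e=(pj(c,t)-px)
        e[vert,0]=0
        return e.ravel()
    r=least_squares(f,[0,14,0,0,0,0],loss='soft_l1');return r.x,r.fun.reshape(-1,2) if 0 else f(r.x).reshape(-1,2)
def bore_tool(p):
    W=R.from_euler('zyx',p[3:6]).apply(np.array([[58,0,11.-40]]))[0]+[0,0,40]
    return np.array([-W[1]+p[0],-W[2]+p[1],W[0]+p[2]])
E
python3 - <<'E'
from railfit import *
s=observe();Q=R.from_quat(s["orientation"]).as_matrix();E=get_calibration("wrist")
T=np.eye(4);T[:3,:3]=Q;T[:3,3]=s["tcp_pos"];c=dict(mtx=E["mtx"],extrinsics=E["extrinsics"]@T)
cr=[(56,106),(353,106),(100,40),(308,40),(550,347),(715,357),(633,352),(450,337),(450,326)]
L=[(-14,55,60),(14,55,60),(-14,55,6),(14,55,6),(47,14,11),(69,14,11),(58,14,11),(33,14,6),(33,14,0)]
px=[((X+.5)/3.4-.5+260,(Y+.5)/3.4-.5+165) for X,Y in cr]
p,e=railfit(px,L,c,[7,8]);print(p.round(3));print(e.round(1).tolist());print("bore tool",bore_tool(p).round(1))
E
```

```text
[ 2.7910e+00  1.6429e+01  1.9000e-01 -3.0000e-03 -7.0000e-03 -5.0000e-03]
[[-0.8, -0.3], [0.4, 0.1], [-0.1, 0.1], [1.6, 0.3], [0.3, 1.1], [-0.5, -1.6], [-0.3, -0.2], [0.0, 0.4], [0.0, -0.3]]
bore tool [ 3.1  5.  58.4]
```

```bash
python3 - <<'E'
from h import *
y=.278
b=pose2(652.5,60.6,0,y,np.array([[-36,0,0.]]))[0];print(b)
t=b-58.4*np.array([np.cos(y),np.sin(y),0])-2.5*np.array([np.sin(y),-np.cos(y),0]);print(t)
plan(t[0],t[1],130,y)
E
```

```text
[617.88217582  50.72041249   0.        ]
[561.03828969  37.09754167   0.        ]
clock 18.73 tcp [507.3 243.5 151.9] shift [169.9  22.6 128.9] turn deg -38.53 F [-0.75  1.12 -3.09] w 27.5
```

Request:
carry_out(
  moves=[
    [20,170,0,129,-38.5],
    [20,170,0,129,-38.5],
    [20,170,0,129,-38.5],
    [20,170,0,129,-38.5],
    [20,170,0,129,-38.5],
    [20,170,0,129,-38.5],
    [20,170,22,129,-38.5],
    [20,170,22,129,-38.5],
    [20,170,22,129,-38.5],
  ],
)

```text
clock: 19.85
tcp_pos: [560.9, 38.0, 130.9]
orientation: [0.565, -0.424, 0.427, -0.564]
ft_force: [0.1, 1.0, -2.0]
gripper_width: 0.315
```

```bash
python3 - <<'E'
from h import *
plan(561,37.1,75,.278)
im=snapshot("wrist");cv2.imwrite("pics/w15.png",im)
s=snapshot("scene");cv2.imwrite("pics/s15c.png",crop(s,270,210,370,310,7))
t=snapshot("top");cv2.imwrite("pics/t15c.png",crop(t,280,170,360,250,8))
E
```

```text
clock 19.85 tcp [560.9  38.  130.9] shift [ 0.7 55.9 -0.3] turn deg 0.02 F [ 0.07  1.   -1.98] w 27.8
```

View pics/w15.png

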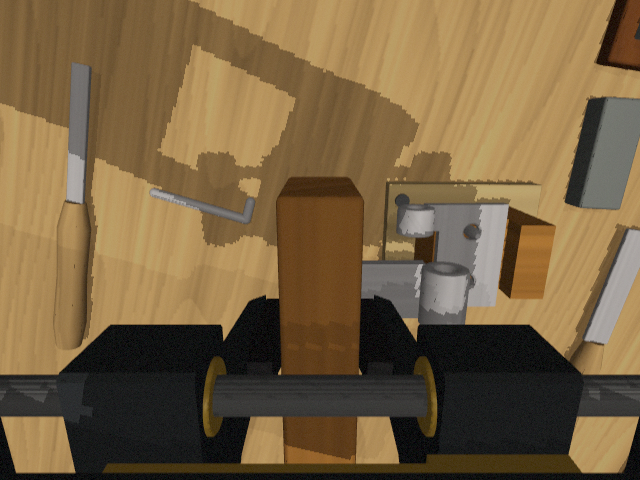

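View pics/s15c.png

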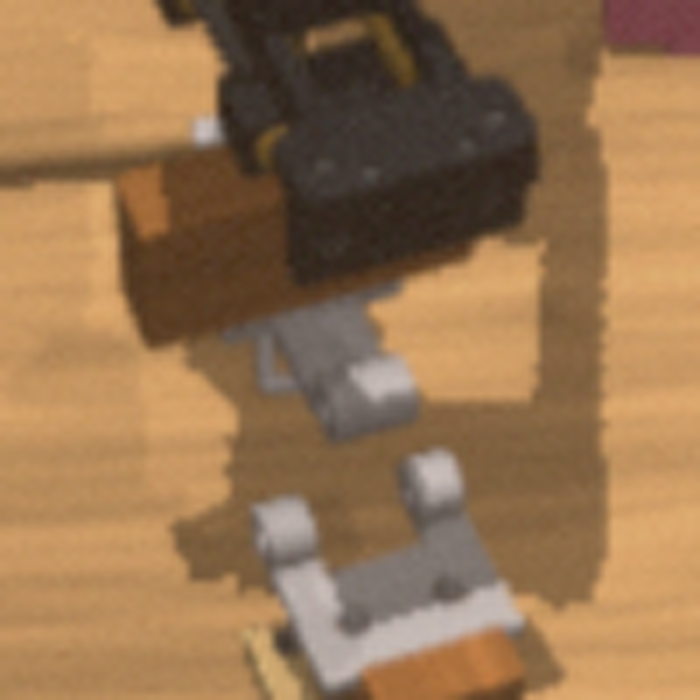

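View pics/t15c.png

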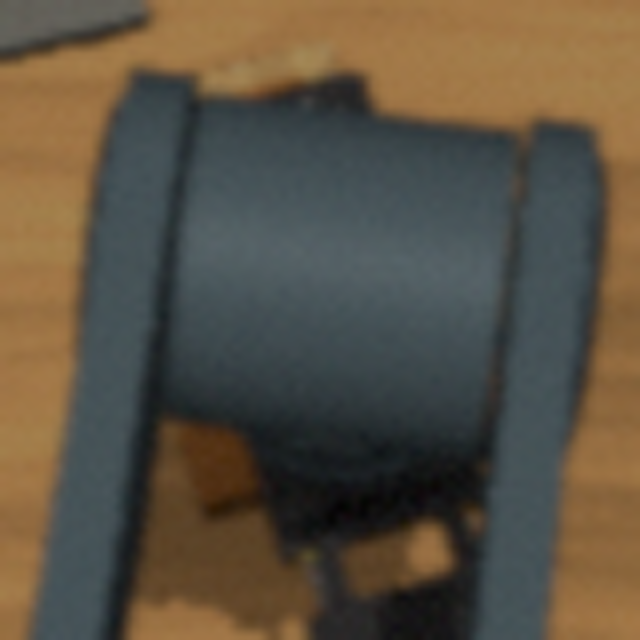

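```bash
python3 - <<'E'
from h import *
im=cv2.imread("pics/w15.png");cv2.imwrite("pics/w15c.png",crop(im,350,170,570,330,3.6))
cs=get_calibration("scene");c=get_calibration("wrist")
L=[(-47,33,11),(-25,33,11),(-36,33,22),(-36,17,22),(-36,33,11),(-36,17,11),(0,16,6),(20,33,6),(20,-33,6),(-20,17,6)]
P=pose2(652.5,60.6,60,.278,np.array(L,float))
for l,a,b in zip(L,pj(c,P),pj(cs,P)): print(l,"wrist crop",((a-[350,170]+.5)*3.6-.5).round(0),"scene crop",((b-[270,210]+.5)*7-.5).round(0))
E
```

```text
(-47, 33, 11) wrist crop [183. 123.] scene crop [441. 455.]
(-25, 33, 11) wrist crop [319. 123.] scene crop [468. 506.]
(-36, 33, 22) wrist crop [268. 136.] scene crop [456. 459.]
(-36, 17, 22) wrist crop [261. 236.] scene crop [409. 473.]
(-36, 33, 11) wrist crop [251. 123.] scene crop [455. 481.]
(-36, 17, 11) wrist crop [244. 219.] scene crop [408. 495.]
(0, 16, 6) wrist crop [450. 217.] scene crop [448. 591.]
(20, 33, 6) wrist crop [583. 117.] scene crop [524. 624.]
(20, -33, 6) wrist crop [531. 483.] scene crop [325. 688.]
(-20, 17, 6) wrist crop [332. 211.] scene crop [427. 542.]
```

View pics/w15c.png

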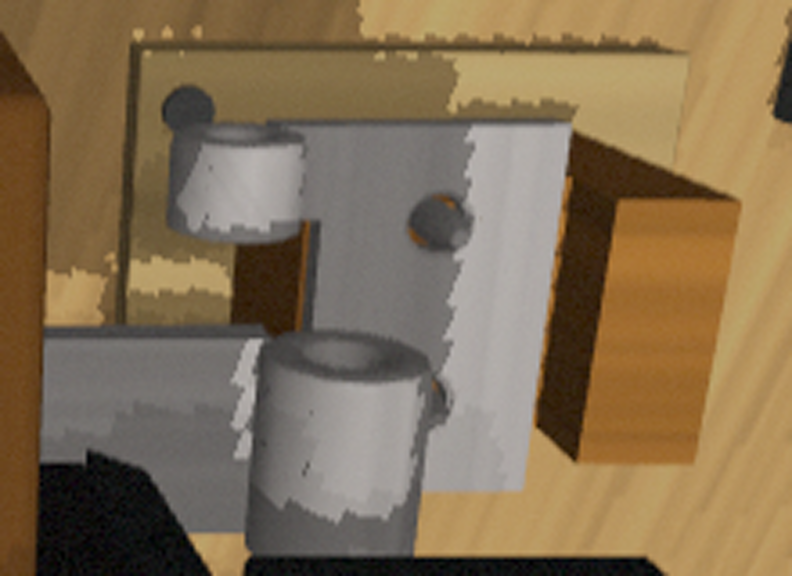

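```bash
python3 - <<'E'
from railfit import *
s=observe();Q=R.from_quat(s["orientation"]).as_matrix();c=get_calibration("wrist")
L=np.array([(-47,33,11),(-25,33,11),(0,16,6),(20,33,6),(20,-33,6),(-20,17,6),(-20,0,6)],float)
cr=np.array([(168,136),(304,140),(440,222),(572,121),(524,490),(320,222),(313,300)],float)
px=np.c_[(cr[:,0]+.5)/3.6-.5+350,(cr[:,1]+.5)/3.6-.5+170]
for zz in (None,60):
  def f(p):
    e=pj(c,pose2(p[0],p[1],p[3] if zz is None else zz,p[2],L))-px; e[6,1]=0;e[0:2,1]=0
    return e.ravel()
  r=least_squares(f,[650,60,.278,60] if zz is None else [650,60,.278])
  print(r.x.round(3),r.fun.round(1).tolist())
x,y,a=r.x[:3]
b=pose2(x,y,60,a,np.array([[-36,0,11.]]))[0]
print("leaf bore",b.round(1),"in tool",(Q.T@(b-s["tcp_pos"])).round(1))
# rail now
T=np.eye(4);T[:3,:3]=Q;T[:3,3]=s["tcp_pos"];ct=dict(mtx=c["mtx"],extrinsics=c["extrinsics"]@T)
# rail knuckle end face in this crop
cr=[(260,345),(430,365),(345,355),(150,340),(150,328)]
px=[((X+.5)/3.6-.5+350,(Y+.5)/3.6-.5+170) for X,Y in cr]
Lr=np.array([(47,14,11),(69,14,11),(58,14,11),(33,14,6),(33,14,0)],float)
def g(p):
    t=np.c_[-Lr[:,1]+p[0],-Lr[:,2]+14.2,Lr[:,0]+p[1]]
    e=pj(ct,t)-px;e[3:,0]=0;return e.ravel()
r=least_squares(g,[2,0]);print("rail dx,dz",r.x.round(2),r.fun.round(1).tolist())
E
```

```text
[6.5053e+02 5.9299e+01 2.9200e-01 6.1857e+01] [-0.1, 0.0, 0.3, 0.0, -0.2, 0.5, -0.2, 0.1, 0.4, 0.0, -0.0, -0.6, -0.1, 0.0]
[6.51335e+02 5.89800e+01 2.94000e-01] [0.3, 0.0, 0.4, 0.0, -0.4, 0.6, -0.7, 0.4, 0.2, -0.5, 0.1, -0.5, 0.1, 0.0]
leaf bore [616.9  48.6  71. ] in tool [ 4.1 60.7 56. ]
rail dx,dz [ 2.49 -0.88] [-0.5, 2.7, 0.5, -2.9, 0.0, -0.1, 0.0, 0.5, 0.0, -0.3]
```

Request:
carry_out(
  moves=[
    [20,1.5,10,-1,-0.4],
    [20,1.5,25,-1,-0.4],
    [20,1.5,32,-1,-0.4],
    [20,1.5,32,-1,-0.4],
    [20,1.5,32,-1,-0.4],
  ],
)

```text
clock: 20.62
tcp_pos: [561.4, 35.5, 99.6]
orientation: [-0.566, 0.422, -0.426, 0.566]
ft_force: [0.1, -0.6, -2.4]
gripper_width: 0.315
```

```bash
python3 - <<'E'
from h import *
plan(561,37.1,75,.285)
im=snapshot("wrist");cv2.imwrite("pics/w16.png",im);cv2.imwrite("pics/w16c.png",crop(im,350,180,570,340,3.6))
s=snapshot("scene");cv2.imwrite("pics/s16.png",s);cv2.imwrite("pics/s16c.png",crop(s,285,240,355,310,10))
E
```

```text
clock 20.62 tcp [561.4  35.5  99.6] shift [-1.8 24.6  0. ] turn deg -0.01 F [ 0.14 -0.65 -2.43] w 27.7
```

View pics/w16c.png

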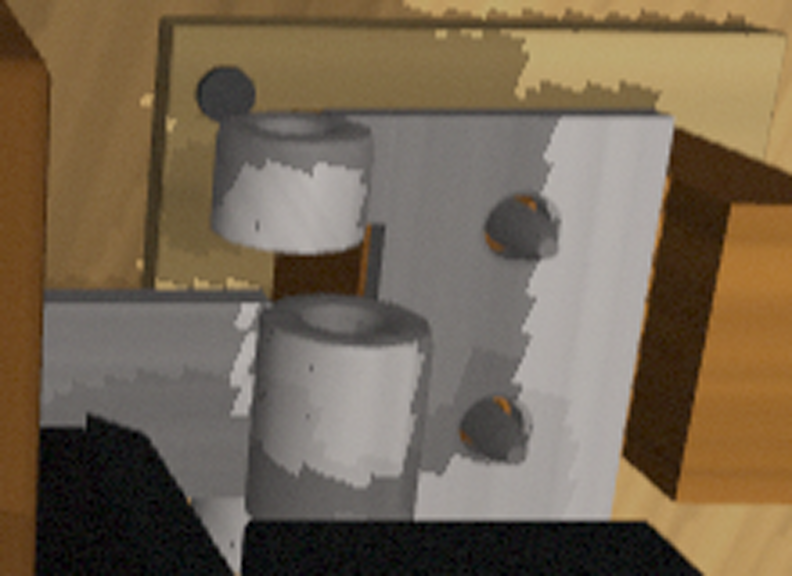

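View pics/s16c.png

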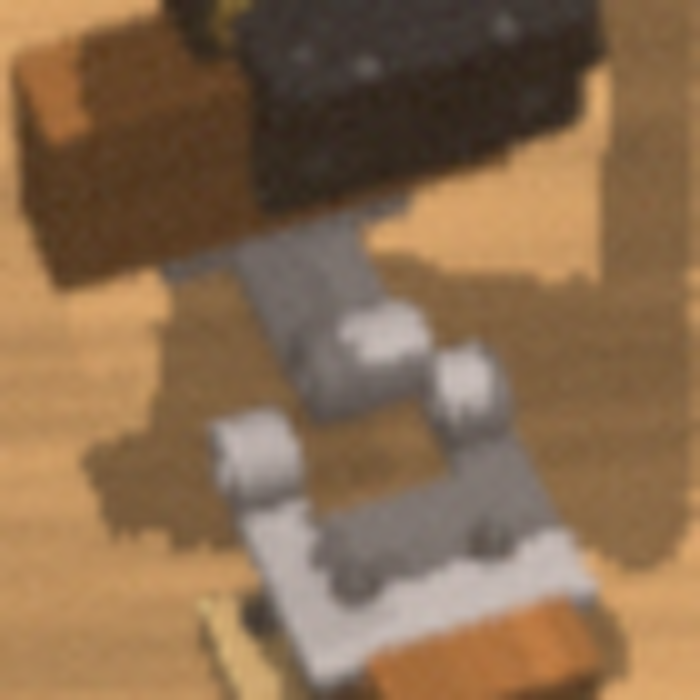

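```bash
cat > rel.py <<'E'
from railfit import *
def rel(off,sc,leafpts,railpts,railz=14.2,useobs=None):
    s=observe();Q=R.from_quat(s["orientation"]).as_matrix();c=get_calibration("wrist")
    U=lambda cr:np.array([((X+.5)/sc-.5+off[0],(Y+.5)/sc-.5+off[1]) for X,Y in cr])
    L=np.array([l for l,_ in leafpts],float);px=U([p for _,p in leafpts])
    r=least_squares(lambda p:(pj(c,pose2(p[0],p[1],60,p[2],L))-px).ravel(),[650,60,.28],loss='soft_l1')
    print("leaf",r.x.round(3),(pj(c,pose2(r.x[0],r.x[1],60,r.x[2],L))-px).round(1).tolist())
    b=pose2(r.x[0],r.x[1],60,r.x[2],np.array([[-36,0,11.]]))[0];lb=Q.T@(b-s["tcp_pos"])
    T=np.eye(4);T[:3,:3]=Q;T[:3,3]=s["tcp_pos"];ct=dict(mtx=c["mtx"],extrinsics=c["extrinsics"]@T)
    Lr=np.array([l for l,_ in railpts],float);pr=U([p for _,p in railpts])
    f=lambda p:(pj(ct,np.c_[-Lr[:,1]+p[0],-Lr[:,2]+railz,Lr[:,0]+p[1]])-pr).ravel()
    q=least_squares(f,[2,0],loss='soft_l1');rb=np.array([q.x[0],railz-11,58+q.x[1]])
    print("rail",q.x.round(2),f(q.x).reshape(-1,2).round(1).tolist())
    print("leafbore tool",lb.round(1),"railbore tool",rb.round(1),"move",(lb-rb).round(1),"toolyaw",np.arctan2(Q[1,2],Q[0,2]).round(3))
E
python3 - <<'E'
from rel import *
rel((350,180),3.6,[((0,16,6),(522,227)),((0,-16,6),(495,430)),((20,33,6),(672,116)),((-20,17,6),(384,226)),((-36,33,11),(295,127))],
 [((47,14,11),(261,314)),((69,14,11),(432,330)),((58,14,11),(346,322))])
from rel import *
# scene: knuckle tops
cs=get_calibration("scene")
s=observe();Q=R.from_quat(s["orientation"]).as_matrix()
for pos in [(2.5,3.2,57.1)]:
  lab=[(0,14,11),(0,-14,11),(0,0,22),(-11,0,11),(11,0,11)]
  tb=[np.array(pos)+[-y,-(z-11),x] for x,y,z in lab]
  P=np.array([s["tcp_pos"]+Q@t for t in tb]);
  print("rail pred",((pj(cs,P)-[285,240]+.5)*10-.5).round(0).tolist())
LL=np.array([(-36,33,11),(-36,17,11),(-36,-17,11),(-36,-33,11),(0,16,6),(0,-16,6),(20,33,6),(20,-33,6)],float)
for xy in((652.5,60.6,.278),(651,59.3,.285)): print("leaf pred",xy,((pj(cs,pose2(xy[0],xy[1],60,xy[2],LL))-[285,240]+.5)*10-.5).round(0).tolist())
E
```

```text
leaf [6.50777e+02 5.95500e+01 2.94000e-01] [[-0.5, 0.9], [0.2, 0.0], [0.4, -0.2], [0.3, -0.3], [-0.4, -0.2]]
rail [ 2.94 -0.65] [[-0.4, 2.2], [0.3, -2.2], [0.1, 0.0]]
leafbore tool [ 2.1 29.2 56.3] railbore tool [ 2.9  3.2 57.3] move [-0.8 26.  -1.1] toolyaw 0.285
rail pred [[415.0, 335.0], [295.0, 372.0], [356.0, 322.0], [337.0, 317.0], [374.0, 391.0]]
leaf pred (652.5, 60.6, 0.278) [[500.0, 387.0], [433.0, 407.0], [291.0, 451.0], [223.0, 472.0], [491.0, 544.0], [354.0, 588.0], [599.0, 592.0], [314.0, 683.0]]
leaf pred (651, 59.3, 0.285) [[492.0, 381.0], [426.0, 402.0], [283.0, 447.0], [216.0, 468.0], [484.0, 539.0], [348.0, 583.0], [592.0, 586.0], [308.0, 678.0]]
```

Request:
carry_out(
  moves=[
    [20,-0.8,3,-1,-0.4],
    [20,-0.8,8,-1,-0.4],
    [20,-0.8,12,-1,-0.4],
    [20,-0.8,12,-1,-0.4],
    [20,-0.8,12,-1,-0.4],
  ],
)

```text
clock: 21.35
tcp_pos: [560.5, 35.9, 87.9]
orientation: [-0.567, 0.42, -0.424, 0.568]
ft_force: [-0.3, 0.4, -2.1]
gripper_width: 0.312
```

```bash
python3 - <<'E'
from h import *
plan(561,37.1,75,.29)
im=snapshot("wrist");cv2.imwrite("pics/w17.png",im);cv2.imwrite("pics/w17c.png",crop(im,350,180,570,340,3.6))
s=snapshot("scene");cv2.imwrite("pics/s17.png",s);cv2.imwrite("pics/s17c.png",crop(s,285,240,355,310,10))
E
```

```text
clock 21.35 tcp [560.5  35.9  87.9] shift [-1.  12.9  0.8] turn deg 0.11 F [-0.28  0.42 -2.11] w 27.5
```

View pics/w17c.png

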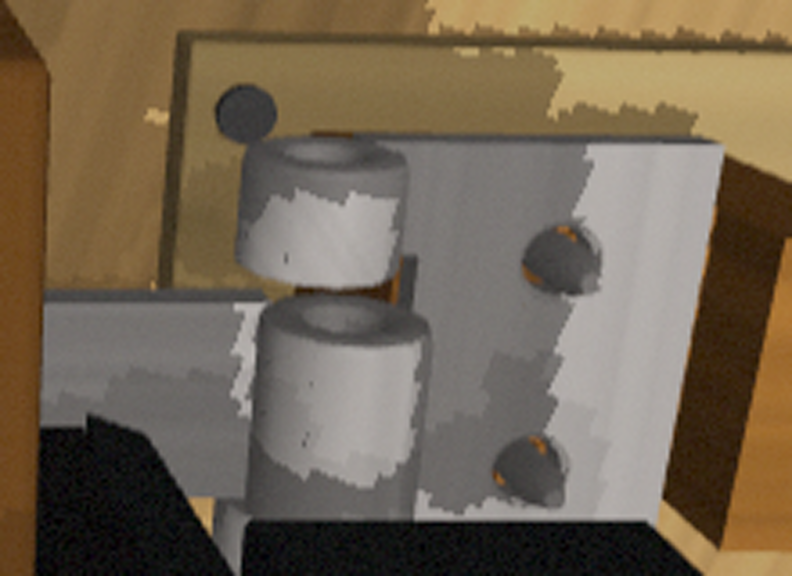

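View pics/s17c.png

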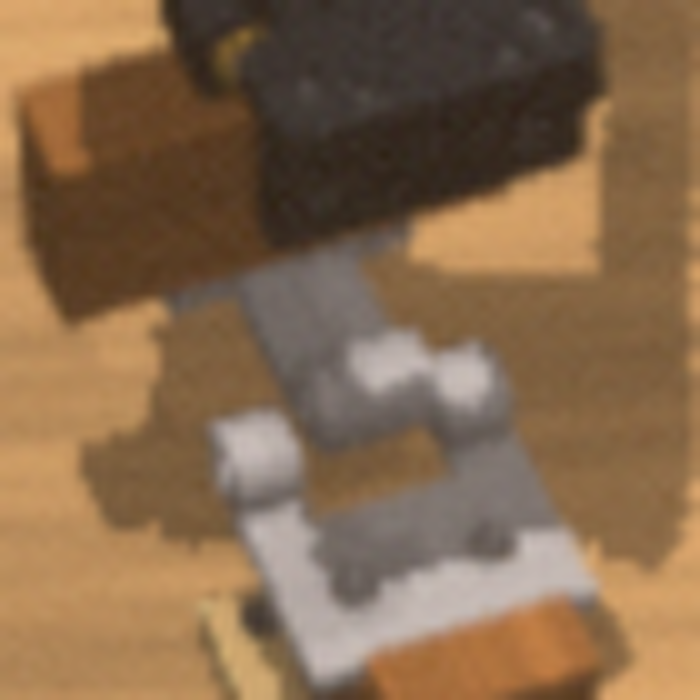

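```bash
python3 - <<'E'
from rel import *
rel((350,180),3.6,[((0,16,6),(562,258)),((0,-16,6),(530,470)),((20,33,6),(723,144)),((-20,17,6),(415,258)),((-36,33,11),(327,152))],
 [((47,14,11),(261,315)),((69,14,11),(432,330)),((58,14,11),(346,322))])
E
```

```text
leaf [6.50513e+02 5.96450e+01 2.91000e-01] [[-0.4, 1.2], [0.1, 0.3], [0.3, -0.3], [0.9, -0.7], [-0.8, -0.1]]
rail [ 2.95 -0.66] [[-0.4, 2.0], [0.3, -2.2], [0.1, 0.0]]
leafbore tool [ 3.  17.3 56.9] railbore tool [ 3.   3.2 57.3] move [ 0.  14.1 -0.5] toolyaw 0.292
```

Request:
carry_out(
  moves=[
    [20,0,4,-0.5,0],
    [20,0,8,-0.5,0],
    [20,0,12,-0.5,0],
    [20,0,14,-0.5,0],
    [20,0,14,-0.5,0],
    [20,0,14,-0.5,0],
  ],
)

```text
clock: 22.2
tcp_pos: [560.3, 35.7, 74.2]
orientation: [-0.567, 0.42, -0.424, 0.568]
ft_force: [0.6, -0.5, -2.1]
gripper_width: 0.316
```

```bash
python3 - <<'E'
from h import *
plan(561,37.1,73.8,.29)
im=snapshot("wrist");cv2.imwrite("pics/w18.png",im);cv2.imwrite("pics/w18c.png",crop(im,350,180,570,340,3.6))
s=snapshot("scene");cv2.imwrite("pics/s18.png",s);cv2.imwrite("pics/s18c.png",crop(s,295,250,350,305,13))
E
```

```text
clock 22.2 tcp [560.3  35.7  74.2] shift [-1.2  0.4  1.1] turn deg 0.1 F [ 0.62 -0.52 -2.11] w 27.8
```

View pics/w18c.png

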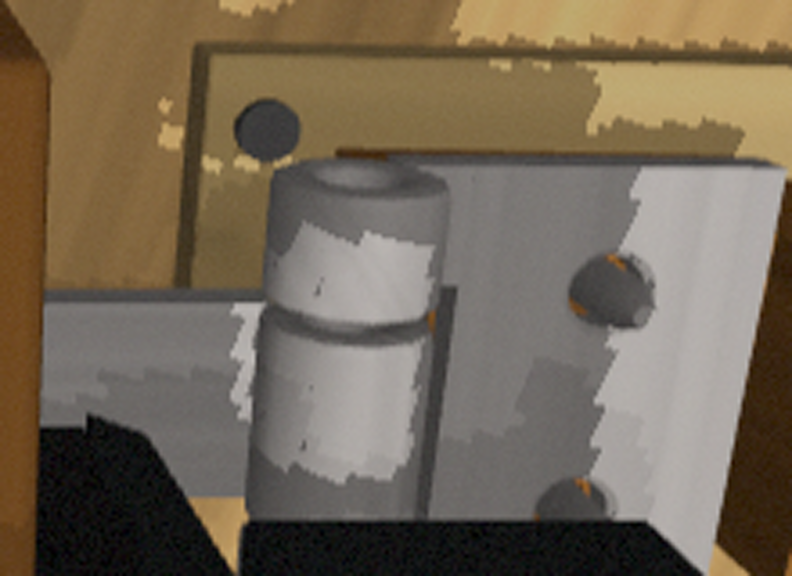

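View pics/s18c.png

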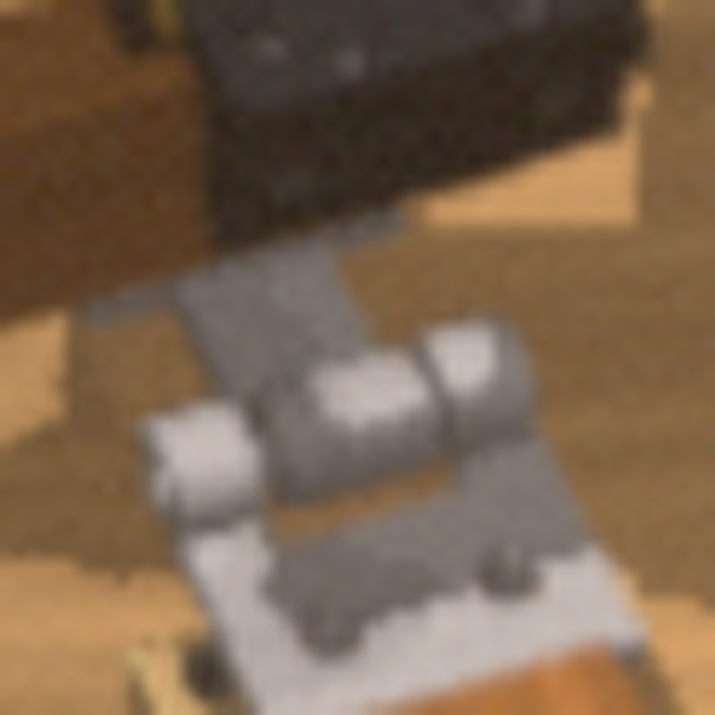

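```bash
python3 - <<'E'
from rel import *
rel((350,180),3.6,[((0,16,6),(612,292)),((20,33,6),(785,167)),((-20,17,6),(457,290)),((-36,33,11),(361,178))],
 [((47,14,11),(261,320)),((69,14,11),(432,330)),((58,14,11),(347,325))])
# predicted inner rim of leaf +y knuckle (y=17) low side & rail face
s=observe()
im=cv2.imread("pics/w18.png");cv2.imwrite("pics/w18d.png",crop(im,410,215,490,330,6.5))
E
```

```text
leaf [6.50659e+02 5.95820e+01 2.95000e-01] [[-0.3, 0.6], [0.6, -0.1], [0.4, -0.6], [-0.6, 0.1]]
rail [ 3.35 -0.57] [[-0.2, 1.4], [0.3, -1.4], [-0.1, 0.0]]
leafbore tool [ 3.2  3.5 57.4] railbore tool [ 3.3  3.2 57.4] move [-0.1  0.3 -0.1] toolyaw 0.292
```

View pics/w18d.png

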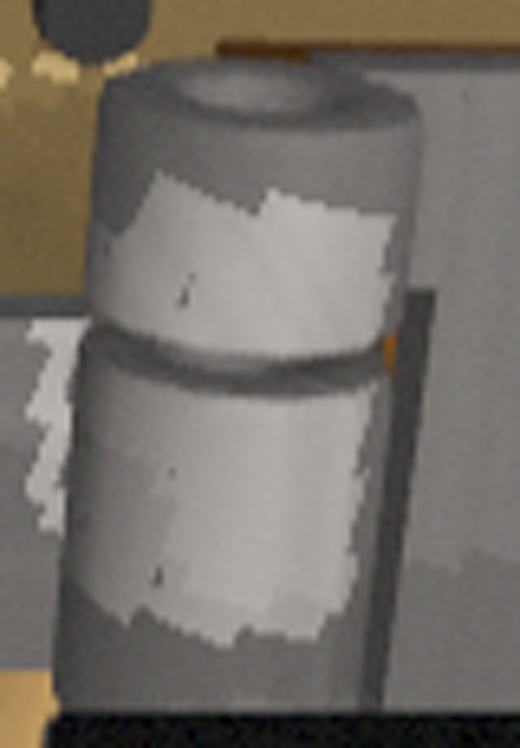

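```bash
python3 - <<'E'
from h import *
for i in range(3):
    snapshot("scene");s=observe();print(s["clock"],s["tcp_pos"].round(2),np.abs(s["joint_vel"]).max().round(4),s["ft_force"].round(2),round(s["gripper_width"]*88.1,1))
s=snapshot("scene");t=snapshot("top");cv2.imwrite("pics/s19.png",s)
a=cv2.imread("pics/scene0.png")
E
```

```text
22.35 [560.32  35.67  74.22] 0.0019 [-0.27 -0.21 -2.36] 27.8
22.4 [560.3   35.7   74.22] 0.002 [-0.03  0.57 -2.06] 27.7
22.45 [560.26  35.69  74.18] 0.0008 [-0.15  0.42 -1.71] 27.4
```

View pics/s19.png

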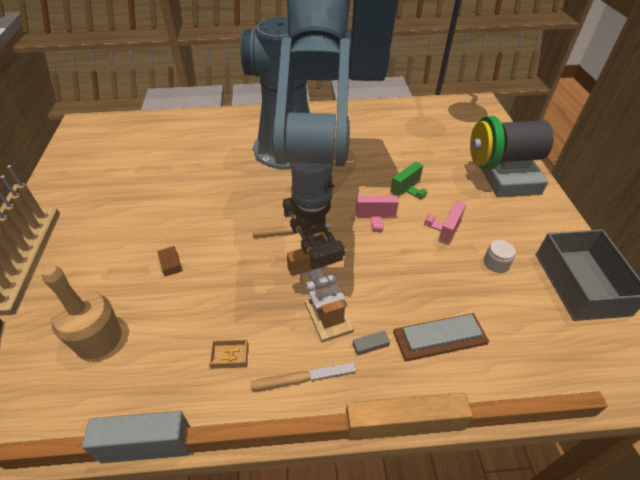

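Everything is steady, and the bystanders I can see are where they started. The wrist force in the held pose matches what it was with the rail hanging free. Handing in.

```bash
python3 -c "
from cell import *
print(close_job())"
```

```text
the job is handed in; nothing more can be done
None
```

I seated the hinge leaf over both pins and let go of it. The rail is held in the air with its knuckle between the leaf's two, and I handed the job in at about 22.5 s. No verdict was reported.

**Last checks**
- **Bore alignment:** the final wrist-camera fit put the bores within about 0.3 mm of each other on all three axes. The scene view shows the three knuckles in line, with a gap on each side.
- **Leaf angle:** the leaf sits about 0.003 rad from the gripper's yaw, and the rail showed almost no turn in the grip after the lift.
- **Steadiness:** the arm was still. The wrist force was about -2 N in z, much the same as with the rail hanging free, so I saw no sign of it resting on the leaf or block.
- **Other objects:** the bystanders visible in the last scene picture are where they started. chisel_a is partly hidden and the hinge pin fully hidden behind the arm there. I last saw both undisturbed in the wrist view during the approach.

**What failed or disagreed**
- **First leaf grasp:** it closed above the plate. The fingers really end about 20 mm above the reported TCP, so I corrected for that and re-gripped.
- **Camera offset:** the wrist camera read about 2 mm lower in world x than the scene and top cameras. I took leaf, jamb and final rail alignment from the wrist camera so that the offset cancels.
- **Rail height:** a free wrist-image fit put the rail about 2 mm lower than the height taken from picking it up off the bench. I used the bench-based height, and the scene view agreed with it at the end.

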